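Load the four-pocket mineral mount with a single-sphere scoop

TASK

Load each mineral sphere that is in the tray into the pocket of its own colour on the square mount, going black, pink, green, blue (skip any that are missing): for each one turn the mount so that the pocket of that colour faces the chute and sit it flush in the corner of the bracket, then lift the sphere out with the scoop and tip it into the chute. Never touch the spheres with the gripper and leave the other things on the table alone. At the end the mount sits flush in the bracket with its spheres in their pockets and the scoop stands upright on its grey mat.

Things in the scene. Friction and masses are not known exactly. Their poses are not given: they have to be found in the camera images.
- bead_black: polished mineral sphere, black (haematite), 38 g, 24 mm in diameter, origin at its centre (12 mm above what it lies on). It rolls easily. Loose in the tray; may be absent.
- bead_pink: polished mineral sphere, pink (rose quartz), 19 g, 24 mm in diameter, origin at its centre (12 mm above what it lies on). It rolls easily. Loose in the tray; may be absent.
- bead_green: polished mineral sphere, green (malachite), 28 g, 24 mm in diameter, origin at its centre (12 mm above what it lies on). It rolls easily. Loose in the tray; may be absent.
- bead_blue: polished mineral sphere, blue (lapis), 21 g, 24 mm in diameter, origin at its centre (12 mm above what it lies on). It rolls easily. Loose in the tray; may be absent.
- tray: square open specimen tray, brown card, fixed, 178 x 178 mm outside, 170 x 170 mm inside, walls 4 mm thick, rim 24 mm above the table, flat inner floor 4 mm above the table. Origin on the table under its centre; x and y along its sides, z up.
- scoop_grip (a point): centre of the grip of the single-sphere scoop, 80 mm above its sole. Axes: x to the scoop's front, z up. Handle: upright flat wooden bar, 24 mm (x) by 12 mm (y), up to 102 mm above the sole: grip its 12 mm. Steel foot from 16 mm behind to 20 mm ahead of this point, 27 mm wide, 8 mm high, its front closed by a back plate 24 mm high. 130 g; stands by itself on its sole.
- scoop_pocket (a point): centre of a carried sphere: 32 mm ahead of scoop_grip, 10 mm above the sole. Two 4 mm prongs at sole level run from the back plate (12 mm behind this point) to 12.5 mm ahead of it, 19 mm apart inside (17 at the tips): slid along the floor they pass under a sphere and lift it. It stays in while the scoop is level or leans back; it rolls out with the front tipped 25 degrees down or more.
- mat: fixed grey felt mat for the scoop, 100 x 100 mm, 3 mm thick. Origin on the table under its centre.
- mount_grip (a point): on the axis of the mount's post, 80 mm above the mount's underside. Axes: z up, x to the black pocket, y to the blue one. Loose aluminium block, about 500 g, 108 x 108 mm, 22 mm high; grey hub 42 mm square up to 50 mm; post 18 mm square (parallel to the block) up to 96 mm. One open-topped pocket in the middle of each side; clockwise from above black, pink, green, blue.
- bracket: fixed grey bracket: right-angled fence 24 mm high with legs on its +x and +y sides, inner faces 54 mm from the origin. Origin on the table, where the mount's centre is when flush in the corner; z up. On the +y leg a feed chute, cheeks up to 70 mm: a sphere tipped in its mouth rolls down over the fence into the pocket that faces the +y leg.
- hopper (a point): centre of the mouth of the chute, 70 mm above the table, 91 mm from the bracket's origin along its +y. The mouth is 58 mm (bracket x) by 46 mm (y), narrowing to 28 mm at the fence; a back wall closes it 114 mm from the origin. Axes as the bracket.
- port (a point): where the centre of a sphere lies in the pocket at the chute when the mount is flush: 35 mm from the bracket's origin along its +y, 16 mm above the table. Axes as the bracket.
- pocket_black (a point): centre of a sphere lying in the black pocket of the mount: 35 mm from the mount's axis towards its +x side, 16 mm above its underside. Pocket 28 x 28 mm, floor 4 mm up, rim 5 mm thick, 22 mm high; rim and floor have this colour. Axes as the mount.
- pocket_pink (a point): centre of a sphere lying in the pink pocket of the mount: 35 mm from the mount's axis towards its -y side, 16 mm above its underside. Pocket 28 x 28 mm, floor 4 mm up, rim 5 mm thick, 22 mm high; rim and floor have this colour. Axes as the mount.
- pocket_green (a point): centre of a sphere lying in the green pocket of the mount: 35 mm from the mount's axis towards its -x side, 16 mm above its underside. Pocket 28 x 28 mm, floor 4 mm up, rim 5 mm thick, 22 mm high; rim and floor have this colour. Axes as the mount.
- pocket_blue (a point): centre of a sphere lying in the blue pocket of the mount: 35 mm from the mount's axis towards its +y side, 16 mm above its underside. Pocket 28 x 28 mm, floor 4 mm up, rim 5 mm thick, 22 mm high; rim and floor have this colour. Axes as the mount.
- rock_grey: grey rock, about 55 mm, bystander; leave it alone. Origin at its underside.
- rock_ochre: ochre rock, about 45 mm, bystander; leave it alone. Origin at its underside.
- rock_rust: rust-brown rock, about 42 mm, bystander; leave it alone. Origin at its underside.
- oil: small amber bottle, 28 mm across, 65 mm tall, bystander; leave it alone. Origin at its underside.
- loupe: black folding loupe with a steel cover, 75 mm long, 12 mm high, bystander; leave it alone. Origin at its underside.
- slidebox: green slide box, 85 x 35 x 30 mm, bystander; leave it alone. Origin at its underside.
- marker: red marker pen, 12 mm thick, 120 mm long, bystander; leave it alone. Origin at its underside.

How it is judged:
On the way, in this order (a step that is already met when the one before it is completed fails the run):
1. the black sphere lies in the black pocket while that pocket is at the chute (distance between bead_black and port below 0.01 m and distance between bead_black and pocket_black below 0.008 m), for 0.3 s.
2. the pink sphere lies in the pink pocket while that pocket is at the chute (distance between bead_pink and port below 0.01 m and distance between bead_pink and pocket_pink below 0.008 m), for 0.3 s.
3. the green sphere lies in the green pocket while that pocket is at the chute (distance between bead_green and port below 0.01 m and distance between bead_green and pocket_green below 0.008 m), for 0.3 s.
4. the blue sphere lies in the blue pocket while that pocket is at the chute (distance between bead_blue and port below 0.01 m and distance between bead_blue and pocket_blue below 0.008 m), for 0.3 s.
At the end, for the whole second after the job is handed in: every sphere present lies in the pocket of its colour (within 8 mm of its rest point), the mount sits in the bracket's corner (centre within 6 mm, sides within 0.08 rad), and the scoop stands upright with its grip within 50 mm of the mat's centre (distance between bead_black and pocket_black below 0.008 m and distance between bead_pink and pocket_pink below 0.008 m and distance between bead_green and pocket_green below 0.008 m and distance between bead_blue and pocket_blue below 0.008 m and horizontal distance between mount_grip and bracket below 0.006 m and angle between mount_grip's own z axis and vertical below 0.05 rad and (angle between the x axis of mount_grip and the x axis of bracket, either way round below 0.08 rad or angle between the x axis of mount_grip and the y axis of bracket, either way round below 0.08 rad) and angle between scoop_grip's own z axis and vertical below 0.1 rad and horizontal distance between scoop_grip and mat below 0.05 m and height (world z) of scoop_grip below 0.088 m); the robot touches nothing.
It fails at once if the gripper touches a sphere (contact force between the fingers and bead_black above 0.5 N or contact force between the fingers and bead_pink above 0.5 N or contact force between the fingers and bead_green above 0.5 N or contact force between the fingers and bead_blue above 0.5 N).
It fails at once if a bystander is pushed away by more than 30 mm (distance of any of rock_grey, rock_ochre, rock_rust, oil, loupe, slidebox, marker from where it was at the start of the episode above 0.03 m).
Of bead_black, bead_pink, bead_green, bead_blue only 2 to 3 are there at a start; the rules pass over those that are not, and their reading is None.
At some moment in a run one of mount, bead_black, bead_pink, bead_green, bead_blue may be knocked a few centimetres aside while the robot is not near it.
It also fails if it takes over 210 s, if anything falls off the work surface, if the arm or the gripper's body presses on something with over 40 N, if the wrist force passes 120 N, or if a joint passes its speed limit or range.

ROBOT

A 6-joint arm with a two-finger parallel gripper is mounted at the origin on the work surface. World frame = base frame: x ahead of the robot, y to its left, z up, the work surface at z = 0. Lengths are in m, angles in rad, forces in N, time in s.
With the tool pointing down it reaches from about 0.3 to 0.95 m from the base axis. Payload 3.1 kg.
Tool frame: the origin (TCP) lies at the centre of the arm's flange, where the gripper is bolted on; the fingertips stand 173 mm ahead of it and the grasp point (between the pads) lies 155 mm ahead of it; z points along the fingers, y is the line along which they close (so a half turn about z gives the same grasp; the last joint's range is limited). The gripper opens to 85 mm and grips with 20 to 120 N. Pads are 22 mm wide; open, the fingers measure 114 mm over their backs; the gripper's body (76 mm by 85 mm) begins 54 mm behind the grasp point. The pads swing forward as they close: fully open they stand 13 mm farther back than shut.
Start: joints at [-1.409, 0.308, 1.634, -0, 1.2, -0.07], TCP at [0.144, -0.608, 0.405] pointing down, gripper open.
Joint ranges: [-3.06, 3.06], [-0.79, 1.96], [0.05, 2.63], [-1.19, 4.34], [0.05, 2.64], [-2.94, 2.94]. Speed limits (rad/s): [2.79, 2.79, 3.14, 3.14, 3.14, 3.14].

INTERFACE

Orientations are given as a unit quaternion [w, x, y, z].
In Python, from rig import ctrl gives the robot as it stands.
- The arm moves only by the tool jog_arm, never from a script. Its argument "moves" is a list of rows, each a list of 5 numbers: the closure, from -1 (fully open) to 1 (shut), then the shift along the tool's x, y, z in m, then the turn about the tool's z in degrees. In form: [[jaw, x, y, z, roll], ...]. A call has exactly 10 rows; each row shifts and turns the commanded pose from where the row before left it, along the tool's axes as they then stand; what a row does not reach is not made up. A row lasts 1/8 s, in which the tool goes at most 62.5 mm and 10.7 degrees, less where a joint would pass 70% of its speed; a pose out of reach is approached as far as the arm can. A call is refused whole if a number of a shift passes 0.0625 or a number of a turn 10.7, either way. A call with a gripper value outside its range is refused whole. The fingers move at their own pace and stop on an object; "force" is the grip in N (left out, the last holds). Time passes only in rows, so rows that do not move let the fingers close, or fill a call up. It gives the time, the measured TCP pose, the force, the opening and the grip force at its end, in the units of the state.
- ctrl.get_obs(): the state, without advancing time (a new reading comes with each control period).
- ctrl.read_camera(name): name is "scene" or "top"; returns a dict with "color" (384x512x3 uint8, red, green, blue), "fx", "fy", "cx", "cy" (pixels), "position" and "rotation" of the camera in the world. Camera axes: x right, y down, z forward; pixel columns grow to the right and rows downward; lengths in m; the calibration is good to about 2 mm. A picture is of the moment at which its call begins. There is no depth.
- ctrl.close_job(): hands the job in; it is judged then, once.
Trained networks look in a picture, given as the dict that the camera call returned (one of the last four; its "shot" number tells which), for a name from the list of things; names that differ only in an ending like _2 or _b are one class to them, and where a whole thing is asked for, a point or a joint stands for the part that bears it (a point fixed in the world has none). Each returns a list of dicts, best first, with "score" (0 to 1); they miss things now and then, are a little off and sometimes report something else, mostly with a low value. They report only what shows in the picture. A call takes as long as a camera call.
- ctrl.silhouettes(picture, label): "mask" (384x512 bool, what is visible of it).
- ctrl.landmark_of(picture, label): "location" ([x, y, z] in m, in world coordinates, good to about 4 mm: a listed point, or the origin of a listed thing).
The state is a dict: "clock": time; "joint_pos": joint angles; "qd": joint speeds; "joint_torque": joint torques, N m; "tcp_pos": TCP position; "tool_rot": TCP orientation; "force": force on the tool from outside, world axes, zero at the start; "torque": the same for the moment, N m; "grip_width": finger opening in m; "grip_force": force on a finger pad.
Only numpy, scipy, OpenCV 4.12 (cv2) and the standard library are available. Lean on these libraries where they do the work, as an engineer would, in place of code of your own. Each camera call takes 0.05 s, during which the arm holds its last target. There are 200 camera calls.

## Working session

There is one attempt and no reset: what is moved stays moved. The work goes in short steps, Python scripts to look and compute and a tool call to move; the robot and the scene stay as the last step left them, time stands still between calls to the robot, and variables do not carry over. Pictures are saved under pics/ and viewed, at most 17 in all, crops included, and the job is handed in when it is done.

Besides the shell and the picture viewer there is one more tool, called after ">>>" by a JSON object that holds its "op" and its "data", one argument or row to a line. jog_arm: Moves the arm, as the interface text tells. Its arguments: {"type":"object","properties":{"moves":{"type":"array","items":{"type":"array","items":{"type":"number"}}},"force":{"type":"number"}},"required":["moves"]}

```bash
ls; mkdir -p pics; cat > h.py <<'E'
import numpy as np, cv2
from rig import ctrl
def save(n,p): cv2.imwrite('pics/'+n,cv2.cvtColor(p['color'],cv2.COLOR_RGB2BGR))
def lm(p,l,k=2): return [(round(d['score'],2),np.round(d['location'],4).tolist()) for d in ctrl.landmark_of(p,l)[:k]]
def ray(p,uv,z):
    R=np.array(p['rotation']); R=R if R.shape==(3,3) else None
    d=R@np.array([(uv[0]-p['cx'])/p['fx'],(uv[1]-p['cy'])/p['fy'],1]); c=np.array(p['position'])
    return (c+d*(z-c[2])/d[2])
def proj(p,P):
    q=np.array(p['rotation']).T@(np.array(P)-p['position']); return np.array([p['fx']*q[0]/q[2]+p['cx'],p['fy']*q[1]/q[2]+p['cy']])
def cen(p,l,z):
    out=[]
    for d in ctrl.silhouettes(p,l)[:2]:
        v,u=np.nonzero(d['mask'])
        if len(u): out.append((round(d['score'],2),len(u),np.round(ray(p,(u.mean(),v.mean()),z),4).tolist()))
    return out
E
python3 - <<'E'
from h import *
o=ctrl.get_obs(); print(o['clock'],o['tcp_pos'],o['tool_rot'],o['grip_width'])
for n in('top','scene'):
    p=ctrl.read_camera(n); save(n+'0.png',p); print(n,p['position'],np.array(p['rotation']).tolist(),p['fx'],p['cx'],p['cy'])
    for l in 'bead_black bead_pink bead_green bead_blue tray scoop_grip scoop_pocket mat mount_grip bracket hopper port pocket_black pocket_pink pocket_green pocket_blue'.split(): print(l,lm(p,l))
E
```

```text
pics
0.0 [ 0.14347231 -0.60788764  0.40344785] [-1.14401870e-03  9.93290266e-01  1.15642265e-01 -7.08611699e-05] 0.08508154701229005
top [0.3935972  0.01551641 1.20644124] [0.05899650847993652, -0.6993135404322682, 0.7095771906868045, -0.06308878356955097] 443.61937053644806 253.02478509603256 197.3794699532785
bead_black [(0.57, [0.4642, -0.2864, 0.0158]), (0.45, [0.569, 0.2002, 0.0177])]
bead_pink []
bead_green [(0.38, [0.5636, 0.2439, 0.0137])]
bead_blue []
tray [(0.84, [0.5484, 0.1832, 0.0018]), (0.72, [0.721, -0.0057, -0.0011])]
scoop_grip [(0.46, [0.4549, 0.022, 0.0845])]
scoop_pocket [(0.68, [0.3996, 0.3304, 0.0033]), (0.53, [0.4857, 0.0408, 0.0073])]
mat [(0.92, [0.4704, 0.0137, 0.0051])]
mount_grip [(0.56, [0.4982, -0.28, 0.0819])]
bracket [(0.59, [0.5531, 0.181, 0.0009]), (0.58, [0.563, -0.1782, 0.0161])]
hopper [(0.78, [0.5626, -0.1193, 0.0691])]
port [(0.94, [0.5657, -0.1779, 0.0177])]
pocket_black [(0.82, [0.5359, -0.2696, 0.0174])]
pocket_pink [(0.83, [0.5109, -0.3137, 0.014]), (0.2, [0.4674, 0.0129, 0.0017])]
pocket_green [(0.84, [0.4651, -0.2864, 0.0145])]
pocket_blue
[... 278 characters left out ...]
9, [0.5041, -0.3129, 0.0159])]
bead_green [(0.4, [0.5724, 0.2478, 0.0175])]
bead_blue []
tray [(0.85, [0.5566, 0.1824, 0.0022])]
scoop_grip [(0.51, [0.4575, 0.0176, 0.0828])]
scoop_pocket [(0.72, [0.4877, 0.0397, 0.0143])]
mat [(0.93, [0.4679, 0.0158, 0.0019])]
mount_grip []
bracket [(0.94, [0.5663, -0.2098, -0.0022])]
hopper [(0.68, [0.5687, -0.2094, -0.0043]), (0.64, [0.5669, 0.1979, 0.0114])]
port [(0.63, [0.5675, -0.1766, 0.016])]
pocket_black [(0.79, [0.5344, -0.2722, 0.0154]), (0.23, [0.4001, 0.3296, -0.0018])]
pocket_pink [(0.71, [0.5042, -0.3122, 0.0151])]
pocket_green [(0.9, [0.4591, -0.2852, 0.0198])]
pocket_blue [(0.92, [0.4927, -0.2434, 0.0144]), (0.19, [0.4694, 0.0124, 0.0013])]
```

```bash
python3 - <<'E'
s=open('h.py').read()
s=s.replace("from rig import ctrl\n","from rig import ctrl\nfrom scipy.spatial.transform import Rotation as Ro\ndef RR(p):\n    w,x,y,z=p['rotation']; return Ro.from_quat([x,y,z,w]).as_matrix()\n")
s=s.replace("R=np.array(p['rotation']); R=R if R.shape==(3,3) else None","R=RR(p)").replace("np.array(p['rotation']).T","RR(p).T")
open('h.py','w').write(s)
E
python3 -c "
import cv2
a=cv2.imread('pics/top0.png');cv2.imwrite('pics/top0b.png',cv2.resize(a,(800,600),interpolation=cv2.INTER_CUBIC))
a=cv2.imread('pics/scene0.png');cv2.imwrite('pics/scene0b.png',cv2.resize(a,(800,600),interpolation=cv2.INTER_CUBIC))"
```

```text
(no output)
```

View pics/top0b.png

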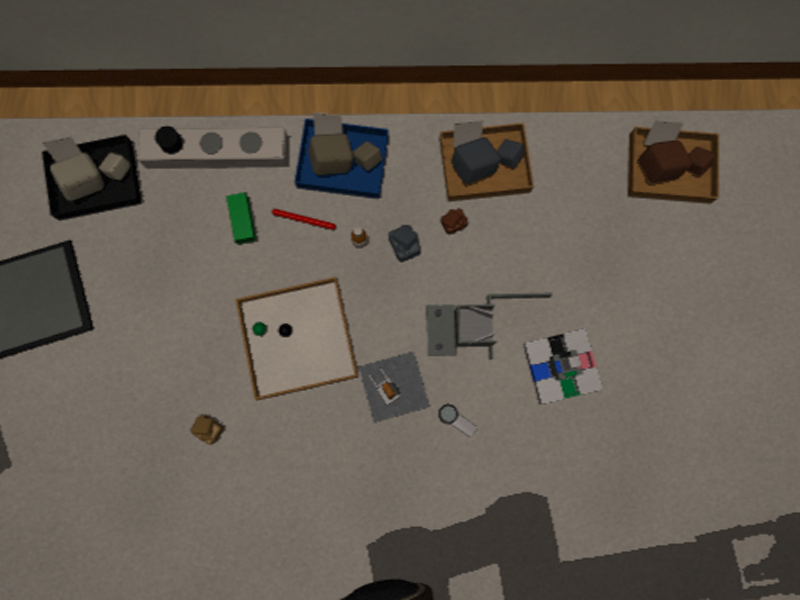

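View pics/scene0b.png

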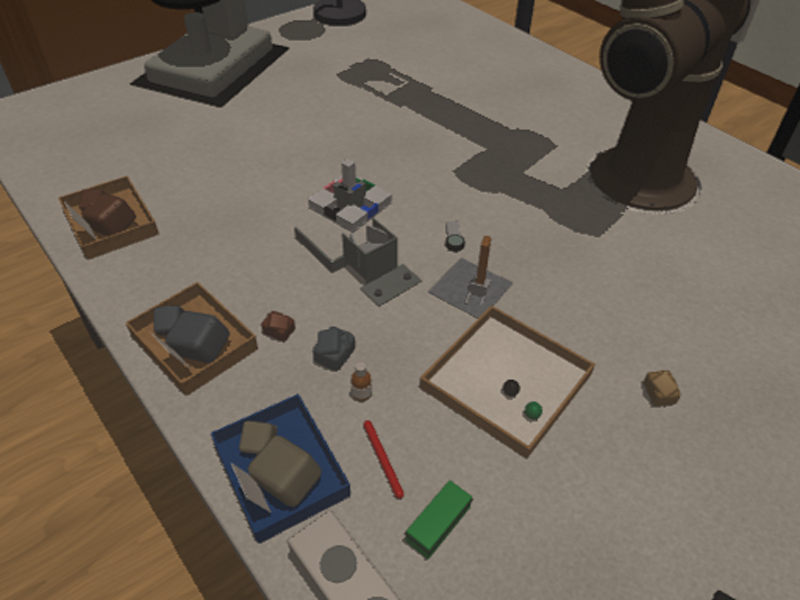

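```bash
python3 - <<'E'
import cv2,numpy as np
a=cv2.imread('pics/top0.png');b=cv2.imread('pics/scene0.png')
c=[cv2.resize(a[180:262,265:390],(800,525)[:2],interpolation=cv2.INTER_CUBIC)]
im=np.zeros((600,800,3),np.uint8)
im[:300,:400]=cv2.resize(a[180:240,265:345],(400,300),interpolation=cv2.INTER_CUBIC)
im[:300,400:]=cv2.resize(a[205:265,325:405],(400,300),interpolation=cv2.INTER_CUBIC)
im[300:,:400]=cv2.resize(b[135:195,185:265],(400,300),interpolation=cv2.INTER_CUBIC)
im[300:,400:]=cv2.resize(a[220:280,220:300],(400,300),interpolation=cv2.INTER_CUBIC)
cv2.imwrite('pics/z1.png',im)
E
```

```text
(no output)
```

View pics/z1.png

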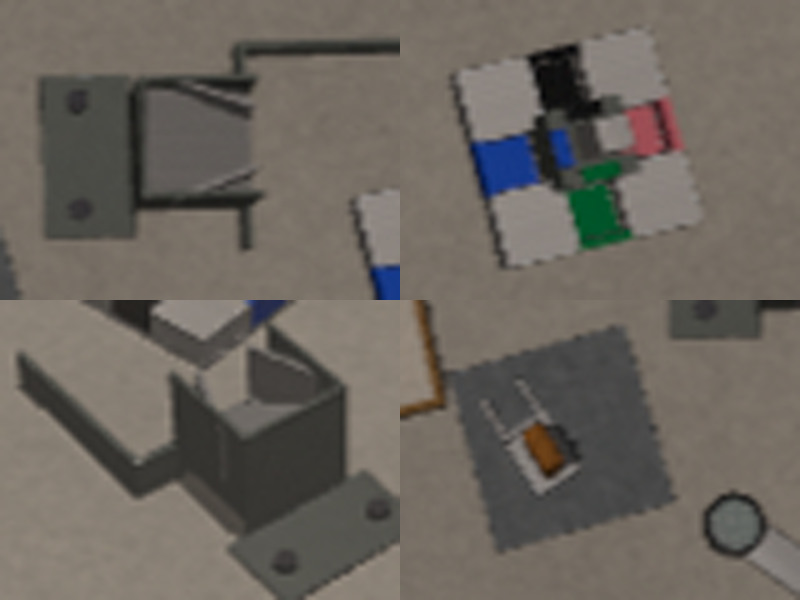

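```bash
python3 - <<'E'
from h import *
p=ctrl.read_camera('top'); s=ctrl.read_camera('scene')
A=lambda u,v:(265+u/5,180+v/5); B=lambda u,v:(325+(u-400)/5,205+v/5)
C=lambda u,v:(220+(u-400)/5,220+(v-300)/5)
def ln(a,b,z,n):
    P,Q=ray(p,a,z),ray(p,b,z); d=Q-P; print(n,P.round(4),Q.round(4),'ang',np.degrees(np.arctan2(d[1],d[0])).round(1),'len',np.linalg.norm(d).round(4))
ln(A(240,52),A(398,47),.024,'fence+x inner top')
ln(A(135,77),A(255,80),.07,'cheek hi'); ln(A(135,207),A(262,203),.07,'cheek lo'); ln(A(145,85),A(143,198),.07,'backwall inner')
m=[B(452,72),B(650,28),B(703,222),B(503,268)]
for i in range(4): ln(m[i],m[(i+1)%4],.022,'mount')
print('mount c',np.mean([ray(p,x,.022) for x in m],0))
t=[(u*.64,v*.64) for u,v in [(238,299),(337,279),(357,377),(257,398)]]
for i in range(4): ln(t[i],t[(i+1)%4],.024,'tray')
print('tray c',np.mean([ray(p,x,.024) for x in t],0))
k=[C(457,373),C(623,325),C(677,498),C(500,550)]
for i in range(2): ln(k[i],k[i+1],.003,'mat')
print('mat c',np.mean([ray(p,x,.003) for x in k],0))
ln(C(487,403),C(507,440),.004,'prong');ln(C(518,382),C(545,418),.004,'prong'); print('handle top',ray(p,C(545,449),.102))
for l in('bead_black','bead_green'): print(l,cen(p,l,.016),cen(s,l,.016))
for l,P in(('bracket',[.5663,-.2098,0]),('scoop_pocket',0),('scoop_grip',0),('bracket',0),('hopper',0),('mount_grip',0)): print(l,lm(p,l),lm(s,l))
for l in('rock_grey','rock_rust','oil','loupe'): print(l,lm(p,l,1))
E
```

```text
fence+x inner top [ 0.6169 -0.156   0.024 ] [ 0.6185 -0.242   0.024 ] ang -89.0 len 0.086
cheek hi [ 0.5958 -0.0941  0.07  ] [ 0.5933 -0.1566  0.07  ] ang -92.3 len 0.0625
cheek lo [ 0.5277 -0.0921  0.07  ] [ 0.5289 -0.1577  0.07  ] ang -89.0 len 0.0656
backwall inner [ 0.5915 -0.0992  0.07  ] [ 0.5323 -0.0963  0.07  ] ang 177.2 len 0.0592
mount [ 0.5371 -0.2135  0.022 ] [ 0.5595 -0.3217  0.022 ] ang -78.3 len 0.1104
mount [ 0.5595 -0.3217  0.022 ] [ 0.4549 -0.3434  0.022 ] ang -168.3 len 0.1068
mount [ 0.4549 -0.3434  0.022 ] [ 0.4323 -0.2357  0.022 ] ang 101.9 len 0.1101
mount [ 0.4323 -0.2357  0.022 ] [ 0.5371 -0.2135  0.022 ] ang 11.9 len 0.1072
mount c [ 0.49594653 -0.27856285  0.022     ]
tray [0.6204 0.2797 0.024 ] [0.6535 0.1081 0.024 ] ang -79.1 len 0.1748
tray [0.6535 0.1081 0.024 ] [0.4824 0.0741 0.024 ] ang -168.8 len 0.1744
tray [0.4824 0.0741 0.024 ] [0.4495 0.2435 0.024 ] ang 101.0 len 0.1725
tray [0.4495 0.2435 0.024 ] [0.6204 0.2797 0.024 ] ang 12.0 len 0.1748
tray c [0.55146212 0.17633128 0.024     ]
mat [0.502  0.0671 0.003 ] [ 0.5268 -0.0234  0.003 ] ang -74.7 len
[... 499 characters left out ...]
] [(0.42, 1256, [0.5024, -0.2764, 0.016])]
bracket [] [(0.83, [0.571, -0.2109, -0.0022])]
scoop_pocket [(0.66, [0.4836, 0.0419, 0.008])] [(0.52, [0.4866, 0.0415, 0.0121]), (0.48, [0.469, 0.0149, -0.001])]
scoop_grip [(0.43, [0.4576, 0.0177, 0.0834])] [(0.9, [0.4556, 0.0216, 0.079])]
bracket [] [(0.83, [0.571, -0.2109, -0.0022])]
hopper [(0.57, [0.5654, -0.1231, 0.0714])] [(0.86, [0.5654, -0.1275, 0.0758])]
mount_grip [(0.58, [0.4978, -0.2813, 0.08]), (0.49, [0.4583, 0.0194, 0.0852])] [(0.73, [0.4982, -0.2797, 0.0801])]
rock_grey [(0.66, [0.7212, -0.0091, -0.0008])]
rock_rust [(0.78, [0.7631, -0.1038, -0.0014])]
oil [(0.68, [0.731, 0.0689, -0.0009])]
loupe [(0.77, [0.4235, -0.0775, -0.0007])]
```

>>> {"op": "jog_arm", "data": {
  "moves": [
    [-1,0.042,-0.024,0.01,0],
    [-1,0.042,-0.024,0.01,0],
    [-1,0.042,-0.024,0.01,0],
    [-1,0.042,-0.024,0.01,0],
    [-1,0.042,-0.024,0.01,0],
    [-1,0.042,-0.024,0.01,0],
    [-1,0.042,-0.024,0.01,0],
    [-1,0.042,-0.024,0.01,0],
    [-1,0.042,-0.024,0.01,0],
    [-1,0.042,-0.024,0.01,1.4]
  ],
  "force": 60
}}

```text
clock: 4.05
tcp_pos: [0.4984, -0.2771, 0.3046]
tool_rot: [0.0, 0.995, 0.103, 0.0]
force: [-0.1, -0.8, -0.0]
grip_width: 0.0854
grip_force: 0.0
```

```bash
cat >> h.py <<'E'
def st():
    o=ctrl.get_obs(); w,x,y,z=o['tool_rot']; M=Ro.from_quat([x,y,z,w]).as_matrix()
    psi=np.degrees(np.arctan2(M[1,0],M[0,0])); print('t',round(o['clock'],2),'tcp',np.round(o['tcp_pos'],4),'psi',round(psi,2),'w',round(o['grip_width'],4),'gf',round(o['grip_force'],1),'F',np.round(o['force'],1),'q6',round(np.degrees(o['joint_pos'][5])),'tilt',round(np.degrees(np.arccos(-M[2,2])),2))
    return np.array(o['tcp_pos']),psi
def to(x,y,z,yaw=None,frm=None):
    P,psi=frm or st(); d=np.array([x,y,z])-P; c,s=np.cos(np.radians(psi)),np.sin(np.radians(psi))
    r=0 if yaw is None else -(yaw-psi)
    print('tool d',np.round([d[0]*c+d[1]*s,d[0]*s-d[1]*c,-d[2]],4),'roll',round(r,1))
    return np.array([x,y,z]),(psi if yaw is None else yaw)
E
python3 -c "
from h import *
to(.4965,-.279,.235,11.9)"
```

```text
t 4.05 tcp [ 0.4984 -0.2771  0.3046] psi 11.85 w 0.0854 gf 0.0 F [-0.1 -0.8 -0. ] q6 45 tilt 0.05
tool d [-0.0022  0.0015  0.0696] roll -0.1
```

>>> {"op": "jog_arm", "data": {
  "moves": [
    [-1,-0.001,0.002,0.02,0],
    [-1,0,0,0.02,0],
    [-1,0,0,0.02,0],
    [-1,0,0,0.0095,0],
    [1,0,0,0,0],
    [1,0,0,0,0],
    [1,0,0,0,0],
    [1,0,0,0,0],
    [1,0,0,-0.003,0],
    [1,0,0,-0.003,0]
  ],
  "force": 60
}}

```text
clock: 5.3
tcp_pos: [0.4961, -0.2801, 0.2406]
tool_rot: [-0.0, 0.995, 0.104, -0.001]
force: [-0.4, 0.8, -4.4]
grip_width: 0.0173
grip_force: 61.5
```

```bash
python3 -c "
from h import *
a=to(.530,-.246,.241,91.5)
p=ctrl.read_camera('scene');print(lm(p,'mount_grip'),lm(p,'pocket_black'),lm(p,'pocket_blue'))"
```

```text
t 5.3 tcp [ 0.4961 -0.2801  0.2406] psi 11.89 w 0.0173 gf 61.5 F [-0.4  0.8 -4.4] q6 44 tilt 0.1
tool d [ 0.0402 -0.0264 -0.0004] roll -79.6
[(0.8, [0.4951, -0.28, 0.0861])] [(0.71, [0.5309, -0.2701, 0.0229])] [(0.58, [0.4896, -0.2434, 0.023])]
```

>>> {"op": "jog_arm", "data": {
  "moves": [
    [1,0,0,0,-9.95],
    [1,0,0,0,-9.95],
    [1,0,0,0,-9.95],
    [1,0,0,0,-9.95],
    [1,0,0,0,-9.95],
    [1,0,0,0,-9.95],
    [1,0,0,0,-9.95],
    [1,0,0,0,-9.95],
    [1,0.03,0.03,0,0],
    [1,0.028,0.028,0,0]
  ]
}}

```text
clock: 6.75
tcp_pos: [0.5535, -0.2206, 0.241]
tool_rot: [-0.0, 0.698, 0.716, 0.0]
force: [-0.0, -0.3, -4.0]
grip_width: 0.0172
grip_force: 61.6
```

```bash
python3 - <<'E'
from h import *
a=to(.5645,-.211,.235,91.5)
p=ctrl.read_camera('top');s=ctrl.read_camera('scene')
for l in('mount_grip','pocket_black','port','bracket','hopper'):print(l,lm(p,l,1),lm(s,l,1))
im=np.zeros((600,800,3),np.uint8)
im[:300]=cv2.resize(p['color'][170:245,255:455],(800,300),interpolation=cv2.INTER_CUBIC)
im[300:]=cv2.resize(s['color'][85:160,150:350],(800,300),interpolation=cv2.INTER_CUBIC)
save('m1.png',{'color':im})
E
```

```text
t 6.75 tcp [ 0.5535 -0.2206  0.241 ] psi 91.4 w 0.0172 gf 61.6 F [-0.  -0.3 -4. ] q6 -27 tilt 0.01
tool d [0.0093 0.0112 0.006 ] roll -0.1
mount_grip [(0.77, [0.5527, -0.2206, 0.0896])] [(0.6, [0.5549, -0.2129, 0.0875])]
pocket_black [(0.77, [0.5532, -0.183, 0.025])] [(0.88, [0.5552, -0.177, 0.0214])]
port [(0.74, [0.5665, -0.1242, 0.0715])] [(0.71, [0.5689, -0.1801, 0.0156])]
bracket [(0.48, [0.4209, -0.0776, -0.0032])] [(0.9, [0.5685, -0.2081, -0.004])]
hopper [(0.65, [0.5652, -0.1229, 0.0706])] [(0.87, [0.5673, -0.1218, 0.0735])]
```

View pics/m1.png

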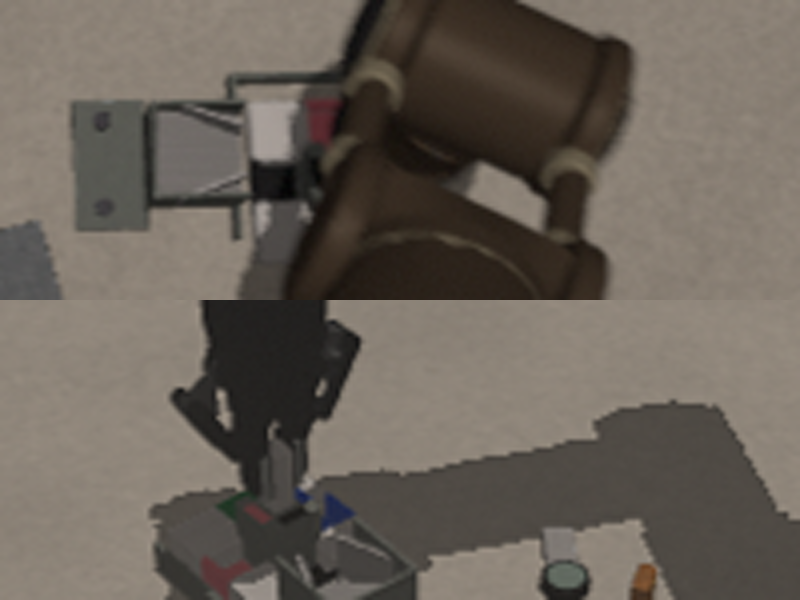

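>>> {"op": "jog_arm", "data": {
  "moves": [
    [1,0,0,0.0055,0],
    [1,0,0,0,0],
    [1,0.002,0.002,0,0],
    [1,0.002,0.002,0,0],
    [1,0.002,0.002,0,0],
    [1,0.001,0.002,0,0],
    [1,0.001,0.001,0,0],
    [1,0.001,0.001,0,0],
    [1,0,0,0,0],
    [1,0,0,0,0]
  ]
}}

```text
clock: 8.6
tcp_pos: [0.5609, -0.2141, 0.2367]
tool_rot: [-0.001, 0.697, 0.717, -0.004]
force: [-11.8, -10.7, 7.6]
grip_width: 0.0171
grip_force: 63.1
```

>>> {"op": "jog_arm", "data": {
  "moves": [
    [1,0,0,-0.002,0],
    [1,0,0,0,0],
    [1,0.001,0.001,0,0],
    [1,0.001,0.001,0,0],
    [1,0.001,0.001,0,0],
    [1,0,0,0,0],
    [1,0,0,0,0],
    [1,0,0,0,0],
    [1,0,0,0,0],
    [1,0,0,0,0]
  ]
}}

```text
clock: 9.85
tcp_pos: [0.5623, -0.2126, 0.2376]
tool_rot: [-0.001, 0.696, 0.718, -0.007]
force: [-14.2, -16.4, 5.5]
grip_width: 0.0172
grip_force: 62.7
```

```bash
python3 - <<'E'
from h import *
a=to(.5645,-.211,.235,91.5)
p=ctrl.read_camera('top');s=ctrl.read_camera('scene')
for l in('mount_grip','pocket_black','port'):print(l,lm(p,l,1),lm(s,l,1))
E
```

```text
t 9.85 tcp [ 0.5623 -0.2126  0.2376] psi 91.77 w 0.0172 gf 62.7 F [-14.2 -16.4   5.5] q6 -26 tilt 0.86
tool d [0.0015 0.0023 0.0026] roll 0.3
mount_grip [(0.75, [0.5614, -0.212, 0.0827])] [(0.57, [0.5604, -0.2152, 0.0795])]
pocket_black [(0.9, [0.5588, -0.1773, 0.0179])] [(0.77, [0.5582, -0.178, 0.018])]
port [(0.86, [0.5631, -0.1773, 0.018])] [(0.61, [0.5675, -0.1796, 0.0163])]
```

>>> {"op": "jog_arm", "data": {
  "moves": [
    [-1,0,0,0,0],
    [-1,0,0,0,0],
    [-1,0,0,0,0],
    [-1,0,0,0,0],
    [-1,0,0,-0.04,0],
    [-1,0,0,-0.04,0],
    [-1,0,-0.06,-0.02,0],
    [-1,0.06,-0.06,0,0],
    [-1,0.06,0,0,0],
    [-1,0.06,0,0,0]
  ]
}}

```text
clock: 11.5
tcp_pos: [0.4574, -0.0457, 0.3379]
tool_rot: [0.001, 0.699, 0.716, 0.001]
force: [0.1, -0.0, 0.3]
grip_width: 0.0855
grip_force: 0.0
```

```bash
python3 - <<'E'
from h import *
a=to(.456,.020,.30,33)
p=ctrl.read_camera('top');s=ctrl.read_camera('scene')
for l in('mount_grip','pocket_black','port','pocket_pink','scoop_grip','scoop_pocket','bead_black','bead_green'):print(l,lm(p,l,1),lm(s,l,1))
im=np.zeros((600,800,3),np.uint8)
im[:,:]=cv2.resize(p['color'][170:260,265:385],(800,600),interpolation=cv2.INTER_CUBIC)
save('m2.png',{'color':im})
E
```

```text
t 11.5 tcp [ 0.4574 -0.0457  0.3379] psi 91.38 w 0.0855 gf 0.0 F [ 0.1 -0.   0.3] q6 -13 tilt 0.1
tool d [0.0657 0.0002 0.0379] roll 58.4
mount_grip [(0.58, [0.5609, -0.2112, 0.0805])] [(0.85, [0.558, -0.2101, 0.0797])]
pocket_black [(0.78, [0.5607, -0.1743, 0.0182])] [(0.63, [0.3982, 0.3313, 0.0017])]
port [(0.71, [0.5687, -0.1755, 0.0177])] [(0.63, [0.5664, -0.1822, 0.0158])]
pocket_pink [] [(0.76, [0.5918, -0.2115, 0.0151])]
scoop_grip [(0.54, [0.4597, 0.0185, 0.0873])] [(0.9, [0.4577, 0.0202, 0.084])]
scoop_pocket [(0.52, [0.4826, 0.0415, 0.0099])] [(0.81, [0.4863, 0.0398, 0.0108])]
bead_black [(0.56, [0.5672, 0.2004, 0.0152])] [(0.66, [0.5545, -0.2154, 0.0824])]
bead_green [(0.43, [0.5659, 0.2415, 0.0153])] [(0.51, [0.5741, 0.2476, 0.014])]
```

View pics/m2.png

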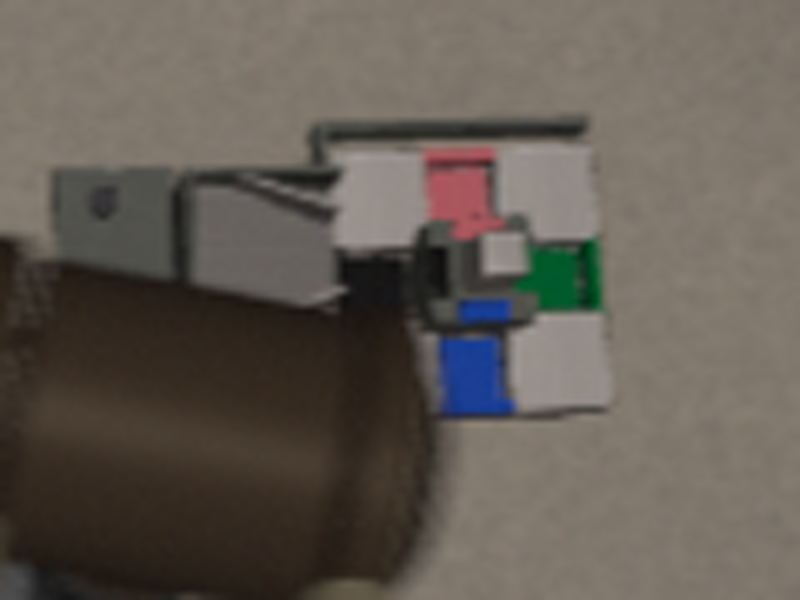

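>>> {"op": "jog_arm", "data": {
  "moves": [
    [-1,-0.0563,0.033,0,0],
    [-1,-0.0563,0.033,0,0],
    [-1,-0.0563,0.0335,0,0],
    [-1,0,0,0.035,0],
    [-1,0,0,0.035,0],
    [-1,0,0,0.032,0],
    [1,0,0,0,0],
    [1,0,0,0,0],
    [1,0,0,0,0],
    [1,0,0,0,0]
  ]
}}

```text
clock: 13.65
tcp_pos: [0.5585, -0.2064, 0.2374]
tool_rot: [0.002, 0.698, 0.716, 0.001]
force: [1.4, 0.4, 1.5]
grip_width: 0.0167
grip_force: 59.7
```

>>> {"op": "jog_arm", "data": {
  "moves": [
    [1,-0.002,0,-0.002,0],
    [1,-0.001,0,0,0],
    [1,0,0.002,0,0],
    [1,0,0.002,0,0],
    [1,0,0.001,0,0],
    [1,0,0.001,0,0],
    [1,0,0.001,0,0],
    [1,0,0.001,0,0],
    [1,0,0,0,0],
    [1,0,0,0,0]
  ]
}}

```text
clock: 14.9
tcp_pos: [0.5651, -0.2092, 0.2374]
tool_rot: [-0.0, 0.698, 0.716, -0.001]
force: [-5.0, -1.0, 2.4]
grip_width: 0.0168
grip_force: 59.9
```

>>> {"op": "jog_arm", "data": {
  "moves": [
    [1,0,0.001,0,0],
    [1,0,0.001,0,0],
    [1,0,0.001,0,0],
    [1,0,0,0,0],
    [1,0,-0.002,0,0],
    [1,0.001,0,0,0],
    [1,0.001,0,0,0],
    [1,0.001,0,0,0],
    [1,0.001,0,0,0],
    [1,0,0,0,0]
  ]
}}

```text
clock: 16.15
tcp_pos: [0.5665, -0.2061, 0.2376]
tool_rot: [0.001, 0.698, 0.716, -0.001]
force: [-4.1, -4.4, 0.3]
grip_width: 0.0171
grip_force: 59.7
```

```bash
python3 - <<'E'
from h import *
st()
p=ctrl.read_camera('top');s=ctrl.read_camera('scene')
for l in('mount_grip','pocket_black','port'):print(l,lm(p,l,1),lm(s,l,1))
E
```

```text
t 16.15 tcp [ 0.5665 -0.2061  0.2376] psi 91.45 w 0.0171 gf 59.7 F [-4.1 -4.4  0.3] q6 -25 tilt 0.16
mount_grip [(0.57, [0.5656, -0.2126, 0.0799])] [(0.96, [0.5689, -0.2135, 0.0786])]
pocket_black [(0.75, [0.5703, -0.1789, 0.0166])] [(0.87, [0.566, -0.1764, 0.0184])]
port [(0.74, [0.5634, -0.1768, 0.0178])] [(0.7, [0.42, -0.0801, 0.0012])]
```

>>> {"op": "jog_arm", "data": {
  "moves": [
    [1,0.0015,0,0,0],
    [1,0.0015,0,0,0],
    [1,0,0.002,0,0],
    [1,0,0.001,0,0],
    [1,0,0,0,0],
    [-1,0,0,0,0],
    [-1,0,0,0,0],
    [-1,0,0,0,0],
    [-1,0,0,-0.05,0],
    [-1,0,0,-0.05,0]
  ]
}}

```text
clock: 17.8
tcp_pos: [0.5694, -0.2012, 0.3376]
tool_rot: [-0.001, 0.698, 0.716, -0.0]
force: [0.8, 0.1, 1.3]
grip_width: 0.0855
grip_force: 0.0
```

```bash
python3 - <<'E'
from h import *
st()
p=ctrl.read_camera('top');s=ctrl.read_camera('scene')
for l in('mount_grip','pocket_black','port'):print(l,lm(p,l,1),lm(s,l,1))
to(.4565,.020,.30,33)
E
```

```text
t 17.8 tcp [ 0.5694 -0.2012  0.3376] psi 91.52 w 0.0855 gf 0.0 F [0.8 0.1 1.3] q6 -25 tilt 0.09
mount_grip [(0.95, [0.5679, -0.2125, 0.0822])] [(0.96, [0.5661, -0.2097, 0.0806])]
pocket_black [(0.66, [0.567, -0.1756, 0.0194])] [(0.97, [0.567, -0.1759, 0.0171])]
port [(0.66, [0.4006, 0.3311, 0.0045])] [(0.72, [0.5685, -0.1818, 0.0142])]
t 18.2 tcp [ 0.5686 -0.2013  0.3354] psi 91.49 w 0.0854 gf 0.0 F [ 0.  -0.1 -0.8] q6 -25 tilt 0.21
tool d [ 0.2242 -0.1063  0.0354] roll 58.5
```

>>> {"op": "jog_arm", "data": {
  "moves": [
    [-1,0.056,-0.0266,0,0],
    [-1,0.056,-0.0266,0,0],
    [-1,0.056,-0.0266,0,0],
    [-1,0.056,-0.0266,0,0],
    [-1,0,0,0,9.75],
    [-1,0,0,0,9.75],
    [-1,0,0,0.01,9.75],
    [-1,0,0,0.01,9.75],
    [-1,0,0,0.01,9.75],
    [-1,0,0,0,9.75]
  ]
}}

```text
clock: 19.45
tcp_pos: [0.456, 0.0194, 0.3051]
tool_rot: [-0.001, 0.96, 0.281, -0.002]
force: [-0.4, 1.1, -0.3]
grip_width: 0.0851
grip_force: 0.0
```

```bash
python3 - <<'E'
from h import *
p=ctrl.read_camera('top');s=ctrl.read_camera('scene')
for l in('scoop_grip','scoop_pocket'):print(l,lm(p,l,1),lm(s,l,1))
to(.4565,.020,.238,33)
save('s1.png',{'color':cv2.resize(s['color'][100:300,200:400],(600,600),interpolation=cv2.INTER_CUBIC)})
E
```

```text
scoop_grip [] [(0.67, [0.4604, 0.0221, 0.0819])]
scoop_pocket [] [(0.61, [0.4854, 0.04, 0.0152])]
t 19.75 tcp [0.457  0.0194 0.3071] psi 33.09 w 0.0853 gf 0.0 F [-0.8 -0.3  0.1] q6 54 tilt 0.04
tool d [-0.0001 -0.0008  0.0691] roll 0.1
```

View pics/s1.png

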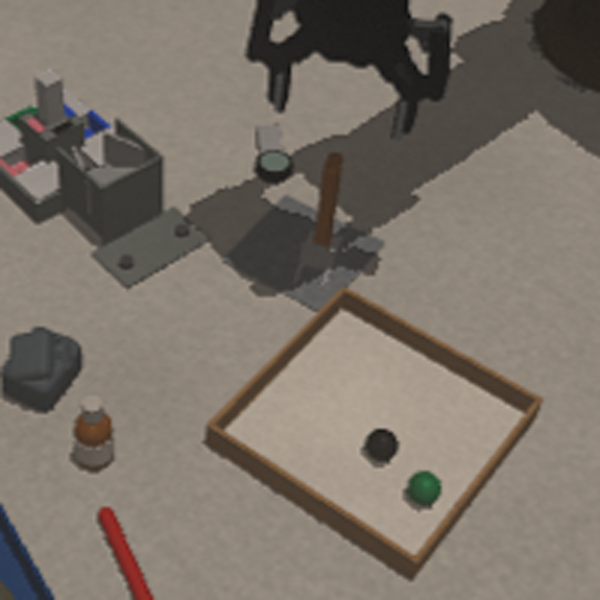

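>>> {"op": "jog_arm", "data": {
  "moves": [
    [-1,0,0,0,-10.5],
    [-1,0,0,0,-10.5],
    [-1,0,0,0,-10.5],
    [-1,0,0,0,-10.5],
    [-1,0,0,0,-10.5],
    [-1,0,0,0,-10.5],
    [-1,0,0,0,-10.5],
    [-1,0,0,0,-10.5],
    [-1,0,0,0,-10.5],
    [-1,0,0,0,-10.5]
  ]
}}

```text
clock: 21.0
tcp_pos: [0.4572, 0.0193, 0.3076]
tool_rot: [0.0, 0.355, 0.935, 0.0]
force: [0.4, -0.6, 0.1]
grip_width: 0.0854
grip_force: 0.0
```

>>> {"op": "jog_arm", "data": {
  "moves": [
    [-1,0,0,0,-10.5],
    [-1,0,0,0,-10.5],
    [-1,0,0,0,-10.5],
    [-1,0,0,0,-10.5],
    [-1,0,0,0,-10.5],
    [-1,0,0,0,-10.5],
    [-1,0,0,0,-10.5],
    [-1,0,0,0,-1.5],
    [-1,0,0,0,0],
    [-1,0,0,0,0]
  ]
}}

```text
clock: 22.25
tcp_pos: [0.4571, 0.0193, 0.3074]
tool_rot: [0.0, -0.283, 0.959, 0.0]
force: [-0.3, -0.5, -0.0]
grip_width: 0.0852
grip_force: 0.0
```

```bash
python3 - <<'E'
from h import *
to(.457,.020,.238,213)
E
```

```text
t 22.25 tcp [0.4571 0.0193 0.3074] psi -147.08 w 0.0852 gf 0.0 F [-0.3 -0.5 -0. ] q6 -126 tilt 0.0
tool d [-0.0003  0.0006  0.0694] roll -360.1
```

Descend .0694, close, lift to clear the mat.

>>> {"op": "jog_arm", "data": {
  "moves": [
    [-1,0,0,0.023,0],
    [-1,0,0,0.023,0],
    [-1,0,0,0.0225,0],
    [-1,0,0,0,0],
    [1,0,0,0,0],
    [1,0,0,0,0],
    [1,0,0,0,0],
    [1,0,0,0,0],
    [1,0,0,-0.03,0],
    [1,0,0,-0.03,0]
  ],
  "force": 70
}}

```text
clock: 23.5
tcp_pos: [0.4566, 0.0193, 0.299]
tool_rot: [-0.001, -0.284, 0.959, 0.0]
force: [0.6, 0.2, -1.5]
grip_width: 0.0113
grip_force: 69.3
```

```bash
python3 - <<'E'
from h import *
p=ctrl.read_camera('top');s=ctrl.read_camera('scene')
for l in('scoop_grip','scoop_pocket'):print(l,lm(p,l,1),lm(s,l,1))
st()
for l in('bead_black','bead_green'):
    print(l,cen(s,l,.016),cen(p,l,.016),lm(p,l),lm(s,l))
save('s2.png',{'color':cv2.resize(s['color'][100:250,250:400],(600,600),interpolation=cv2.INTER_CUBIC)})
E
```

```text
scoop_grip [] [(0.74, [0.4607, 0.0216, 0.1464])]
scoop_pocket [(0.19, [0.5349, -0.2197, 0.015])] [(0.83, [0.4874, 0.0379, 0.0758])]
t 23.8 tcp [0.4563 0.0194 0.2977] psi -147.02 w 0.0117 gf 69.5 F [ 0.5  0.1 -0.8] q6 -126 tilt 0.15
bead_black [(0.44, 89, [0.5702, 0.1993, 0.016]), (0.24, 1072, [0.7732, 0.281, 0.016])] [(0.56, 60, [0.5667, 0.1985, 0.016]), (0.45, 206, [0.7586, -0.1011, 0.016])] [(0.61, [0.5669, 0.201, 0.0153]), (0.42, [0.7291, 0.067, -0.0006])] [(0.31, [0.4641, 0.0144, 0.0023]), (0.18, [0.5668, -0.2138, 0.0803])]
bead_green [(0.54, 307, [0.7759, 0.178, 0.016]), (0.46, 113, [0.5716, 0.2448, 0.016])] [(0.62, 70, [0.5701, 0.243, 0.016]), (0.61, 105, [0.7296, 0.0694, 0.016])] [(0.55, [0.5684, 0.2453, 0.014])] [(0.72, [0.5686, -0.1746, 0.016]), (0.55, [0.5708, 0.2454, 0.0159])]
```

View pics/s2.png

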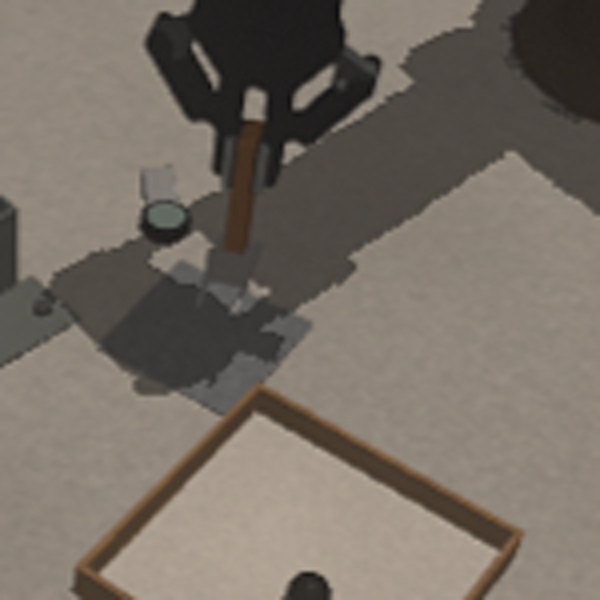

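>>> {"op": "jog_arm", "data": {
  "moves": [
    [1,0,0,0,7.2],
    [1,0,0,0,7.2],
    [1,0,0,0,7.3],
    [1,-0.0183,0.0387,0,0],
    [1,-0.0183,0.0387,0,0],
    [1,-0.0183,0.0387,0,0],
    [1,-0.0183,0.0387,0,0],
    [1,0,0,0.018,0],
    [1,0,0,0.018,0],
    [1,0,0,0.014,0]
  ]
}}

```text
clock: 25.45
tcp_pos: [0.4976, 0.1843, 0.2467]
tool_rot: [-0.002, -0.098, 0.995, -0.0]
force: [0.0, -1.4, -1.5]
grip_width: 0.0111
grip_force: 69.6
```

```bash
python3 - <<'E'
from h import *
p=ctrl.read_camera('top');s=ctrl.read_camera('scene')
for l in('scoop_grip','scoop_pocket'):print(l,lm(s,l,1))
to(.4979,.1854,.239,-168.7)
for l in('bead_black','bead_green'):
    print(l,cen(s,l,.016)[:1],cen(p,l,.016)[:1])
save('s3.png',{'color':cv2.resize(s['color'][180:300,250:400],(800,600),interpolation=cv2.INTER_CUBIC)})
E
```

```text
scoop_grip [(0.79, [0.5, 0.1844, 0.0886])]
scoop_pocket [(0.55, [0.5276, 0.1888, 0.0188])]
t 25.65 tcp [0.4984 0.1846 0.2483] psi -168.79 w 0.0111 gf 69.5 F [ 0.9  0.1 -1.7] q6 -86 tilt 0.08
tool d [0.0004 0.0009 0.0093] roll -0.1
bead_black [(0.47, 70, [0.5697, 0.2, 0.016])] []
bead_green [] []
```

View pics/s3.png

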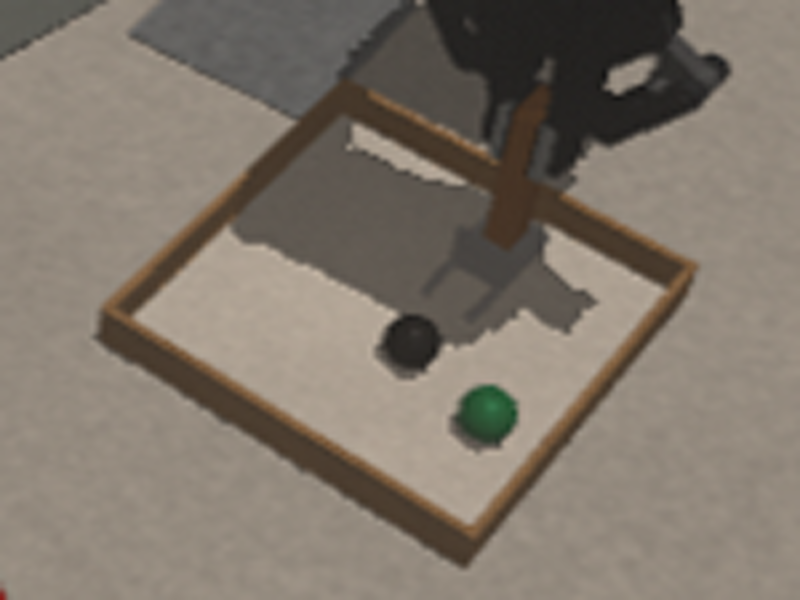

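>>> {"op": "jog_arm", "data": {
  "moves": [
    [1,0,0.001,0.006,0],
    [1,0,0,0.003,0],
    [1,0,0,0,0],
    [1,-0.006,0,0,0],
    [1,-0.006,0,0,0],
    [1,-0.005,0,0,0],
    [1,-0.005,0,0,0],
    [1,-0.004,0,0,0],
    [1,-0.004,0,0,0],
    [1,-0.003,0,0,0]
  ]
}}

```text
clock: 27.1
tcp_pos: [0.5273, 0.1926, 0.2424]
tool_rot: [-0.008, -0.098, 0.995, -0.001]
force: [-20.4, -5.8, 30.5]
grip_width: 0.0113
grip_force: 74.3
```

```bash
python3 - <<'E'
from h import *
s=ctrl.read_camera('scene')
for l in('scoop_grip','scoop_pocket'):print(l,lm(s,l,1))
st()
for l in('bead_black','bead_green'):
    print(l,cen(s,l,.016)[:1],lm(s,l,1))
save('s4.png',{'color':cv2.resize(s['color'][180:300,250:400],(800,600),interpolation=cv2.INTER_CUBIC)})
E
```

```text
scoop_grip [(0.7, [0.5255, 0.1928, 0.0834])]
scoop_pocket [(0.41, [0.7597, -0.0982, -0.0002])]
t 27.25 tcp [0.5277 0.1926 0.2425] psi -168.7 w 0.0113 gf 74.3 F [-17.8  -3.6  28.2] q6 -86 tilt 0.86
bead_black [(0.68, 92, [0.5701, 0.2, 0.016])] [(0.61, [0.5643, 0.1973, 0.0128])]
bead_green [(0.46, 76, [0.5726, 0.2447, 0.016])] [(0.47, [0.5687, 0.2458, 0.0137])]
```

View pics/s4.png

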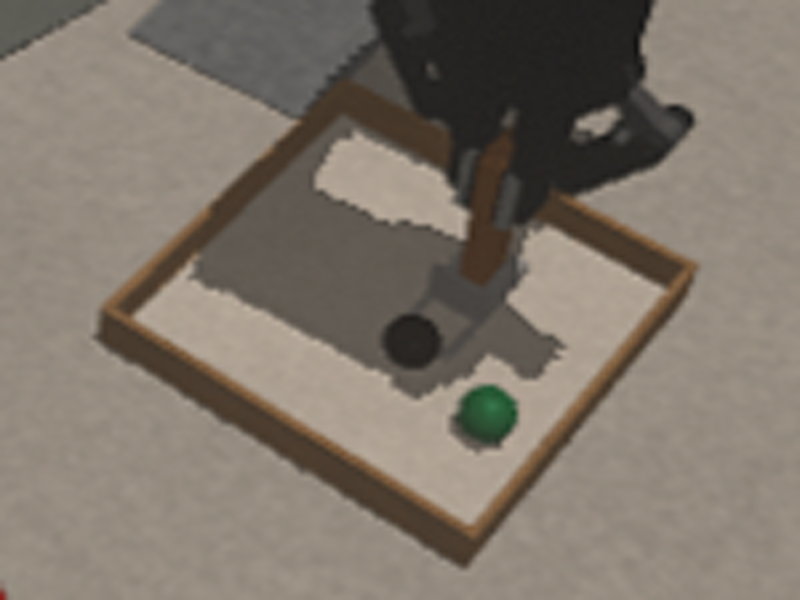

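>>> {"op": "jog_arm", "data": {
  "moves": [
    [1,0,0,-0.0015,0],
    [1,0,0,-0.0015,0],
    [1,0,0,0,0],
    [1,-0.002,0,0,0],
    [1,-0.002,0,0,0],
    [1,-0.001,0,0,0],
    [1,0,0,0,0],
    [1,0,0,-0.002,0],
    [1,0,0,-0.004,0],
    [1,0,0,-0.004,0]
  ]
}}

```text
clock: 28.7
tcp_pos: [0.5357, 0.1939, 0.2533]
tool_rot: [0.0, -0.098, 0.995, 0.0]
force: [0.1, 0.3, -2.2]
grip_width: 0.0113
grip_force: 69.9
```

```bash
python3 - <<'E'
from h import *
s=ctrl.read_camera('scene')
for l in('scoop_grip','scoop_pocket'):print(l,lm(s,l,1))
st()
for l in('bead_black','bead_green'):
    print(l,cen(s,l,.016)[:1],lm(s,l,1))
save('s5.png',{'color':cv2.resize(s['color'][180:300,250:400],(800,600),interpolation=cv2.INTER_CUBIC)})
E
```

```text
scoop_grip [(0.87, [0.5356, 0.196, 0.0992])]
scoop_pocket [(0.68, [0.5611, 0.1986, 0.0272])]
t 28.85 tcp [0.5359 0.1939 0.2535] psi -168.72 w 0.0114 gf 69.9 F [ 0.6  0.4 -1.3] q6 -86 tilt 0.06
bead_black [] [(0.58, [0.5665, 0.198, 0.0198])]
bead_green [(0.65, 85, [0.5727, 0.245, 0.016])] [(0.66, [0.569, 0.1987, 0.0219])]
```

View pics/s5.png

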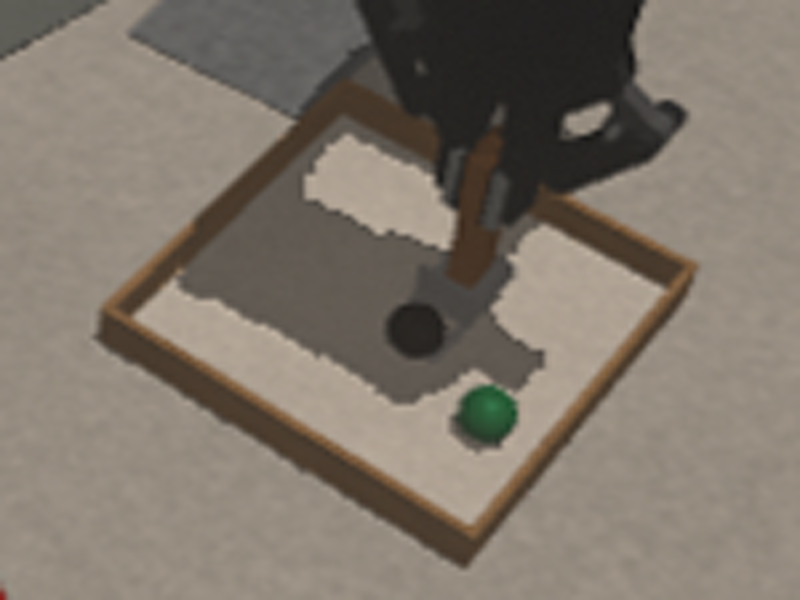

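>>> {"op": "jog_arm", "data": {
  "moves": [
    [1,0,0,-0.012,0],
    [1,0,0,-0.022,0],
    [1,0,0,-0.022,0],
    [1,0,0,-0.0105,0],
    [1,0,0,0,5],
    [1,0,0,0,9.5],
    [1,0,0,0,9.5],
    [1,0,0,0,9.5],
    [1,0,0,0,9.5],
    [1,0,0,0,9.5]
  ]
}}

```text
clock: 30.3
tcp_pos: [0.5355, 0.1938, 0.3193]
tool_rot: [-0.0, 0.355, 0.935, -0.0]
force: [0.2, -0.2, -1.9]
grip_width: 0.0114
grip_force: 69.8
```

>>> {"op": "jog_arm", "data": {
  "moves": [
    [1,0,0,0,9.5],
    [1,0,0,0,9.5],
    [1,0,0,0,9.5],
    [1,0,0,0,9.5],
    [1,0,0,0,9],
    [1,-0.008,0.001,0,0],
    [1,-0.016,0.002,0,0],
    [1,-0.018,0.002,0,0],
    [1,-0.018,0.002,0,0],
    [1,-0.018,0.002,0,0]
  ]
}}

```text
clock: 31.55
tcp_pos: [0.5473, 0.1145, 0.3195]
tool_rot: [0.0, 0.696, 0.718, -0.0]
force: [0.3, -0.2, -2.0]
grip_width: 0.0111
grip_force: 69.8
```

>>> {"op": "jog_arm", "data": {
  "moves": [
    [1,-0.018,0.002,0,0],
    [1,-0.018,0.002,0,0],
    [1,-0.018,0.002,0,0],
    [1,-0.018,0.002,0,0],
    [1,-0.018,0.002,0,0],
    [1,-0.014,0.0015,0,0],
    [1,-0.008,0,0,0],
    [1,-0.002,0,0,0],
    [1,0,0,0,0],
    [1,0,0,0,0]
  ]
}}

```text
clock: 32.8
tcp_pos: [0.5621, 0.0031, 0.3194]
tool_rot: [-0.0, 0.696, 0.718, 0.0]
force: [0.4, 0.1, -2.2]
grip_width: 0.0114
grip_force: 69.8
```

```bash
python3 - <<'E'
from h import *
s=ctrl.read_camera('scene');p=ctrl.read_camera('top')
for l in('scoop_grip','scoop_pocket','bead_black','hopper','mount_grip','pocket_black'):print(l,lm(s,l,1),lm(p,l,1))
to(.5616,.003,.320,91.5)
save('s6.png',{'color':cv2.resize(s['color'][70:220,200:350],(600,600),interpolation=cv2.INTER_CUBIC)})
E
```

```text
scoop_grip [(0.87, [0.5632, 0.0024, 0.1624])] [(0.38, [0.5614, 0.0014, 0.1638])]
scoop_pocket [(0.83, [0.5613, -0.0235, 0.0928])] [(0.73, [0.7696, 0.2781, 0.002])]
bead_black [(0.61, [0.5746, 0.2475, 0.0155])] [(0.75, [0.7655, 0.1672, 0.0026])]
hopper [(0.59, [0.5643, -0.1225, 0.0737])] [(0.59, [0.5667, -0.1238, 0.0708])]
mount_grip [(0.91, [0.5671, -0.2111, 0.0787])] [(0.55, [0.5679, -0.2138, 0.0825])]
pocket_black [(0.84, [0.5663, -0.1748, 0.0183])] [(0.73, [0.5678, -0.1752, 0.0179])]
t 33.5 tcp [0.5622 0.0026 0.3194] psi 91.78 w 0.0114 gf 69.8 F [ 0.5 -0.1 -1.3] q6 -6 tilt 0.0
tool d [ 0.0005 -0.0006 -0.0006] roll 0.3
```

View pics/s6.png

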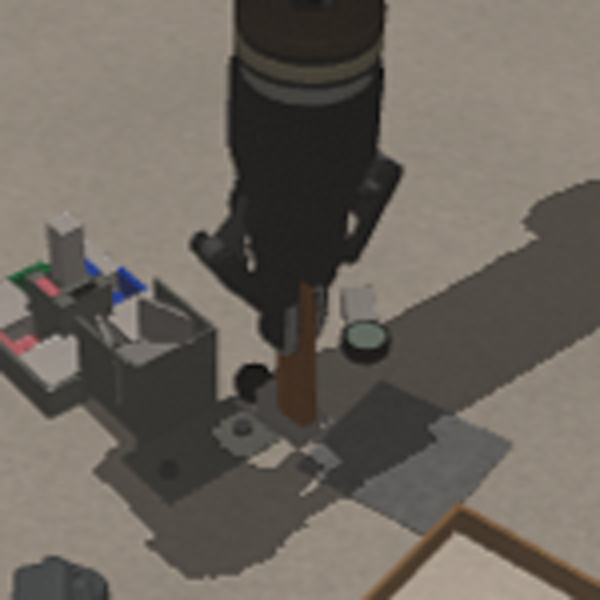

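>>> {"op": "jog_arm", "data": {
  "moves": [
    [1,-0.015,0,0,0],
    [1,-0.031,0,0,0],
    [1,-0.031,0,0,0],
    [1,0.031,0,0,0],
    [1,0.031,0,0,0],
    [1,0.015,0,0,0],
    [1,0,0,0,0],
    [1,0,0,0,0],
    [1,0,0,0,0],
    [1,0,0,0,0]
  ]
}}

```text
clock: 34.75
tcp_pos: [0.5622, 0.002, 0.3194]
tool_rot: [0.0, 0.696, 0.718, -0.0]
force: [0.2, -0.9, -1.3]
grip_width: 0.0114
grip_force: 69.7
```

```bash
python3 - <<'E'
from h import *
s=ctrl.read_camera('scene');p=ctrl.read_camera('top')
for l in('scoop_pocket','bead_black','pocket_black'):print(l,lm(s,l,3),lm(p,l,3))
st()
im=np.zeros((600,800,3),np.uint8)
im[:,:400]=cv2.resize(s['color'][70:220,200:300],(400,600),interpolation=cv2.INTER_CUBIC)
im[:,400:]=cv2.resize(p['color'][150:300,270:370],(400,600),interpolation=cv2.INTER_CUBIC)
save('s7.png',{'color':im})
E
```

```text
scoop_pocket [(0.55, [0.5643, -0.0207, 0.0922]), (0.23, [0.4023, 0.3306, 0.001])] [(0.28, [0.5325, -0.2128, 0.0165])]
bead_black [(0.25, [0.5654, -0.2132, 0.0813])] [(0.56, [0.5682, -0.1808, 0.0177])]
pocket_black [(0.61, [0.5683, -0.1745, 0.0179])] [(0.79, [0.5679, -0.1749, 0.0183])]
t 35.15 tcp [0.5622 0.0026 0.3194] psi 91.78 w 0.0108 gf 69.7 F [-0.5 -0.3 -1.5] q6 -6 tilt 0.0
```

View pics/s7.png

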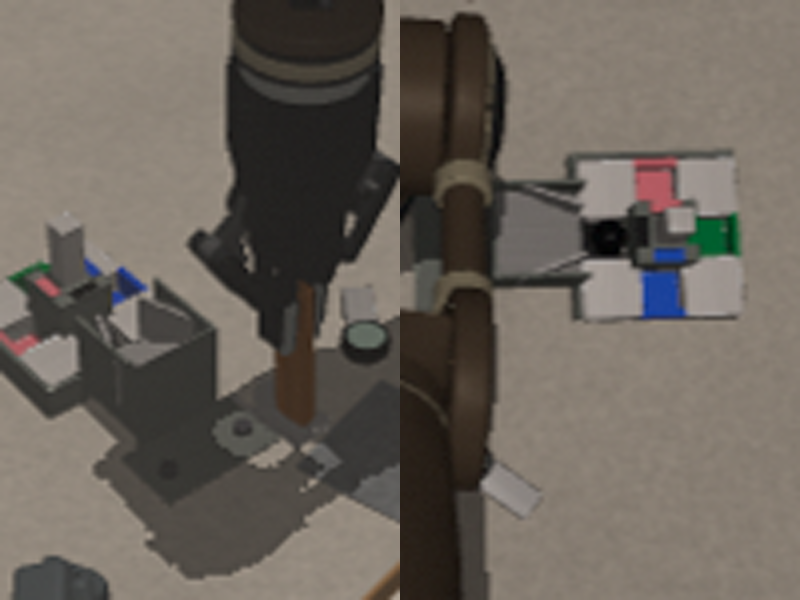

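>>> {"op": "jog_arm", "data": {
  "moves": [
    [1,0.0041,-0.0323,0,0],
    [1,0.0041,-0.0323,0,0],
    [1,0.0041,-0.0323,0,0],
    [1,0,0,0.025,0],
    [1,0,0,0.025,0],
    [1,0,0,0.02,0],
    [1,0,0,0.003,0],
    [1,0,0,0.002,0],
    [1,0,0,0.001,0],
    [1,0,0,0,0]
  ]
}}

```text
clock: 36.4
tcp_pos: [0.4653, 0.0118, 0.2441]
tool_rot: [0.001, 0.696, 0.718, 0.0]
force: [-0.4, 0.0, -0.8]
grip_width: 0.0113
grip_force: 69.6
```

>>> {"op": "jog_arm", "data": {
  "moves": [
    [1,0,0,0.0015,0],
    [1,0,0,0,0],
    [-1,0,0,0,0],
    [-1,0,0,0,0],
    [-1,0,0,0,0],
    [-1,0,0,0,0],
    [-1,0,0,-0.025,0],
    [-1,0,0,-0.045,0],
    [-1,0,0,-0.04,0],
    [-1,0,0,0,0]
  ]
}}

```text
clock: 37.65
tcp_pos: [0.4667, 0.0118, 0.3558]
tool_rot: [0.003, 0.696, 0.718, 0.003]
force: [-0.5, -0.3, 0.6]
grip_width: 0.0857
grip_force: 0.0
```

```bash
python3 - <<'E'
from h import *
s=ctrl.read_camera('scene');p=ctrl.read_camera('top')
for l in('scoop_grip','scoop_pocket','mount_grip','pocket_black','bead_green','bead_black'):print(l,lm(s,l,2),lm(p,l,2))
to(.567,-.2115,.2375,91.7)
E
```

```text
scoop_grip [(0.71, [0.4637, 0.0224, 0.0819]), (0.62, [0.5685, -0.1784, 0.015])] [(0.56, [0.4004, 0.3298, 0.0016])]
scoop_pocket [(0.69, [0.4661, -0.0109, 0.011])] []
mount_grip [(0.84, [0.5674, -0.2117, 0.0812]), (0.63, [0.7708, 0.1731, 0.0023])] [(0.83, [0.5696, -0.2147, 0.0829]), (0.65, [0.7604, -0.0968, -0.0022])]
pocket_black [(0.94, [0.5673, -0.1735, 0.0167])] [(0.82, [0.5678, -0.1746, 0.0178])]
bead_green [(0.54, [0.5701, 0.2493, 0.0145])] [(0.19, [0.4002, 0.3314, 0.0031])]
bead_black [(0.27, [0.4202, -0.0816, 0.0008])] [(0.48, [0.5692, -0.1772, 0.0201])]
t 38.35 tcp [0.465  0.0119 0.3518] psi 91.78 w 0.0855 gf 0.0 F [ 0.4 -0.9  0.1] q6 -6 tilt 0.02
tool d [-0.2264  0.0951  0.1143] roll 0.1
```

>>> {"op": "jog_arm", "data": {
  "moves": [
    [-1,-0.0566,0.0238,0,0],
    [-1,-0.0566,0.0238,0,0],
    [-1,-0.0566,0.0238,0,0],
    [-1,-0.0566,0.0238,0,0],
    [-1,0,0,0.038,0],
    [-1,0,0,0.038,0],
    [-1,0,0,0.038,0],
    [1,0,0,0,0],
    [1,0,0,0,0],
    [1,0,0,0,0]
  ],
  "force": 70
}}

```text
clock: 39.6
tcp_pos: [0.5683, -0.2119, 0.2403]
tool_rot: [0.002, 0.696, 0.718, 0.001]
force: [-0.4, -0.1, 0.8]
grip_width: 0.0318
grip_force: 0.0
```

>>> {"op": "jog_arm", "data": {
  "moves": [
    [1,0,0,0,0],
    [1,0,0,-0.002,0],
    [1,-0.003,-0.003,-0.004,0],
    [1,-0.01,-0.01,-0.002,0],
    [1,-0.014,-0.014,0,0],
    [1,-0.012,-0.012,0,0],
    [1,-0.004,-0.004,0,0],
    [1,0,0,0,5],
    [1,0,0,0,9.5],
    [1,0,0,0,9.5]
  ]
}}

```text
clock: 40.85
tcp_pos: [0.5253, -0.256, 0.2459]
tool_rot: [-0.0, 0.832, 0.555, 0.0]
force: [-0.3, -0.0, -4.5]
grip_width: 0.0167
grip_force: 68.6
```

```bash
python3 - <<'E'
from h import *
st()
s=ctrl.read_camera('scene')
for l in('mount_grip','pocket_black','pocket_green','bead_black'):print(l,lm(s,l,2))
E
```

```text
t 40.85 tcp [ 0.5253 -0.256   0.2459] psi 67.44 w 0.0167 gf 68.6 F [-0.3 -0.  -4.5] q6 -8 tilt 0.02
mount_grip [(0.81, [0.5267, -0.2567, 0.0877])]
pocket_black [(0.94, [0.5409, -0.2201, 0.0233])]
pocket_green [(0.56, [0.5117, -0.2879, 0.0252]), (0.32, [0.4937, -0.2385, 0.021])]
bead_black [(0.51, [0.5337, -0.226, 0.0197])]
```

>>> {"op": "jog_arm", "data": {
  "moves": [
    [1,0,0,0,9.7],
    [1,0,0,0,9.7],
    [1,0,0,0,9.7],
    [1,0,0,0,9.7],
    [1,0,0,0,9.7],
    [1,0,0,0,9.7],
    [1,0,0,0,9.7],
    [1,0,0,0,9.7],
    [1,0,0,0,9.7],
    [1,0,0,0,9.7]
  ]
}}

```text
clock: 42.35
tcp_pos: [0.5255, -0.2558, 0.2459]
tool_rot: [-0.0, 0.967, -0.254, 0.0]
force: [0.5, 0.4, -4.7]
grip_width: 0.0168
grip_force: 68.6
```

>>> {"op": "jog_arm", "data": {
  "moves": [
    [1,0,0,0,9.7],
    [1,0,0,0,9.7],
    [1,0,0,0,9.7],
    [1,0,0,0,9.7],
    [1,0,0,0,9.7],
    [1,0,0,0,9.7],
    [1,0,0,0,0],
    [1,0,0,0,0],
    [1,0,0,0,0],
    [1,0,0,0,0]
  ]
}}

```text
clock: 43.6
tcp_pos: [0.5255, -0.2558, 0.246]
tool_rot: [-0.0, 0.723, -0.691, 0.0]
force: [-0.2, -0.0, -4.8]
grip_width: 0.0168
grip_force: 68.5
```

```bash
python3 - <<'E'
from h import *
to(.560,-.2185,.239,-88.3)
s=ctrl.read_camera('scene')
for l in('mount_grip','pocket_black','pocket_green','bead_black','bead_green'):print(l,lm(s,l,2))
E
```

```text
t 43.6 tcp [ 0.5255 -0.2558  0.246 ] psi -87.37 w 0.0168 gf 68.5 F [-0.2 -0.  -4.8] q6 147 tilt 0.0
tool d [-0.0356 -0.0362  0.007 ] roll 0.9
mount_grip [(0.72, [0.5229, -0.2555, 0.0848]), (0.5, [0.5663, -0.1823, 0.0182])]
pocket_black [(0.91, [0.5259, -0.2865, 0.0243]), (0.73, [0.5681, -0.1225, 0.0742])]
pocket_green [(0.62, [0.5206, -0.2204, 0.0217])]
bead_black []
bead_green [(0.62, [0.5704, 0.2459, 0.0159])]
```

>>> {"op": "jog_arm", "data": {
  "moves": [
    [1,-0.005,-0.005,0,0.9],
    [1,-0.009,-0.009,0,0],
    [1,-0.011,-0.011,0,0],
    [1,-0.008,-0.008,0,0],
    [1,-0.003,-0.003,0.004,0],
    [1,0,0,0.003,0],
    [1,0,-0.002,0,0],
    [1,0,-0.002,0,0],
    [1,0,-0.002,0,0],
    [1,0,0,0,0]
  ]
}}

```text
clock: 45.15
tcp_pos: [0.5646, -0.2187, 0.24]
tool_rot: [0.002, 0.718, -0.697, -0.003]
force: [-8.1, 1.6, 9.0]
grip_width: 0.0166
grip_force: 70.5
```

>>> {"op": "jog_arm", "data": {
  "moves": [
    [1,0,-0.001,0,0],
    [1,0,-0.001,0,0],
    [1,0,-0.001,0,0],
    [1,0,0,0,0],
    [1,-0.002,0,0,0],
    [1,-0.002,0,0,0],
    [1,-0.002,0,0,0],
    [1,-0.001,0,0,0],
    [1,-0.001,0,0,0],
    [1,0,0,0,0]
  ]
}}

```text
clock: 46.4
tcp_pos: [0.5679, -0.2141, 0.2405]
tool_rot: [0.003, 0.717, -0.697, 0.001]
force: [-7.5, -9.7, 5.0]
grip_width: 0.0168
grip_force: 70.2
```

```bash
python3 - <<'E'
from h import *
to(.567,-.2115,.239,-88.3)
s=ctrl.read_camera('scene')
for l in('mount_grip','pocket_black','pocket_green'):print(l,lm(s,l,1))
E
```

```text
t 46.4 tcp [ 0.5679 -0.2141  0.2405] psi -88.34 w 0.0168 gf 70.2 F [-7.5 -9.7  5. ] q6 154 tilt 0.41
tool d [-0.0026  0.0008  0.0015] roll -0.0
mount_grip [(0.72, [0.5664, -0.2093, -0.0039])]
pocket_black [(0.95, [0.5674, -0.2495, 0.0169])]
pocket_green [(0.91, [0.5669, -0.1807, 0.0182])]
```

>>> {"op": "jog_arm", "data": {
  "moves": [
    [1,0,0,-0.001,0],
    [1,0,0.002,0,0],
    [1,-0.001,0,0,0],
    [1,-0.001,0,0,0],
    [1,-0.001,0,0,0],
    [1,-0.001,0,0,0],
    [1,0,0,0,0],
    [1,0.001,-0.002,0,0],
    [1,0,-0.002,0,0],
    [1,0,0,0,0]
  ]
}}

```text
clock: 47.85
tcp_pos: [0.5688, -0.211, 0.241]
tool_rot: [0.005, 0.718, -0.696, -0.0]
force: [-10.9, -12.7, 5.6]
grip_width: 0.0168
grip_force: 70.5
```

```bash
python3 - <<'E'
from h import *
to(.567,-.2115,.239,-88.3)
s=ctrl.read_camera('scene');p=ctrl.read_camera('top')
for l in('mount_grip','pocket_black','pocket_green'):print(l,lm(s,l,1),lm(p,l,1))
E
```

```text
t 47.85 tcp [ 0.5688 -0.211   0.241 ] psi -88.22 w 0.0168 gf 70.5 F [-10.9 -12.7   5.6] q6 154 tilt 0.58
tool d [0.0005 0.0018 0.002 ] roll 0.1
mount_grip [(0.56, [0.566, -0.2135, 0.082])] [(0.76, [0.5678, -0.2133, 0.084])]
pocket_black [(0.82, [0.5668, -0.2459, 0.0181])] []
pocket_green [(0.61, [0.5662, -0.1769, 0.0169])] [(0.83, [0.566, -0.1795, 0.0148])]
```

>>> {"op": "jog_arm", "data": {
  "moves": [
    [-1,0,0,0,0],
    [-1,0,0,0,0],
    [-1,0,0,0,0],
    [-1,0,0,0,0],
    [-1,0,0,-0.035,0],
    [-1,0,0,-0.04,0],
    [-1,0,0,-0.04,0],
    [-1,0,0,0,-10.6],
    [-1,0,0,0,-10.6],
    [-1,0,0,0,-10.6]
  ]
}}

```text
clock: 49.5
tcp_pos: [0.5711, -0.207, 0.3551]
tool_rot: [-0.0, 0.882, -0.471, 0.0]
force: [0.2, 0.1, -0.2]
grip_width: 0.0854
grip_force: 0.0
```

>>> {"op": "jog_arm", "data": {
  "moves": [
    [-1,0,0,0,-10.6],
    [-1,0,0,0,-10.6],
    [-1,0,0,0,-10.6],
    [-1,0,0,0,-10.6],
    [-1,0,0,0,-10.6],
    [-1,0,0,0,-10.6],
    [-1,0,0,0,-10.6],
    [-1,0,0,0,-10.6],
    [-1,0,0,0,-10.6],
    [-1,0,0,0,-10.6]
  ]
}}

```text
clock: 50.75
tcp_pos: [0.5711, -0.2069, 0.3548]
tool_rot: [-0.0, 0.907, 0.422, 0.0]
force: [-0.4, 0.9, -0.8]
grip_width: 0.0855
grip_force: 0.0
```

>>> {"op": "jog_arm", "data": {
  "moves": [
    [-1,0,0,0,-10.6],
    [-1,0,0,0,-10.6],
    [-1,0,0,0,-10.6],
    [-1,0,0,0,-10.4],
    [-1,0.056,-0.0245,0,0],
    [-1,0.056,-0.0245,0,0],
    [-1,0.056,-0.0245,0,0],
    [-1,0.056,-0.0245,0,0],
    [-1,0,0,0,0],
    [-1,0,0,0,0]
  ]
}}

```text
clock: 52.0
tcp_pos: [0.4668, 0.0139, 0.3553]
tool_rot: [0.001, 0.696, 0.718, 0.0]
force: [0.4, -0.8, -0.3]
grip_width: 0.0854
grip_force: 0.0
```

```bash
python3 - <<'E'
from h import *
to(.465,.012,.2415,91.8)
s=ctrl.read_camera('scene');p=ctrl.read_camera('top')
for l in('mount_grip','pocket_black','bead_black','pocket_green','scoop_grip','scoop_pocket','bead_green'):print(l,lm(s,l,2),lm(p,l,2))
print(cen(s,'bead_green',.016))
E
```

```text
t 52.0 tcp [0.4668 0.0139 0.3553] psi 91.77 w 0.0854 gf 0.0 F [ 0.4 -0.8 -0.3] q6 -5 tilt 0.09
tool d [-0.0019 -0.0019  0.1138] roll -0.0
mount_grip [(0.67, [0.5659, -0.2527, 0.081]), (0.6, [0.5666, -0.2854, 0.0175])] [(0.91, [0.5642, -0.2501, 0.0831])]
pocket_black [(0.89, [0.5667, -0.2847, 0.0172])] [(0.59, [0.5672, -0.2851, 0.0148]), (0.55, [0.5686, -0.2156, 0.0135])]
bead_black [] [(0.71, [0.5652, -0.2853, 0.0166]), (0.41, [0.5675, -0.2888, 0.0138])]
pocket_green [(0.57, [0.5628, -0.2167, 0.0179])] [(0.9, [0.5656, -0.2185, 0.0151])]
scoop_grip [(0.62, [0.4657, 0.0179, 0.0851]), (0.54, [0.761, -0.0983, -0.0012])] [(0.53, [0.7611, -0.1014, -0.003])]
scoop_pocket [(0.94, [0.4683, -0.0151, 0.0154])] []
bead_green [(0.55, [0.571, 0.2498, 0.0141])] [(0.64, [0.5623, 0.2447, 0.0176])]
[(0.73, 437, [0.4048, 0.3309, 0.016]), (0.38, 123, [0.4232, -0.0815, 0.016])]
```

>>> {"op": "jog_arm", "data": {
  "moves": [
    [-1,-0.0536,0.018,0,0],
    [-1,-0.0536,0.018,0,0],
    [-1,-0.0536,0.018,0,0],
    [-1,-0.0536,0.018,0,0],
    [-1,-0.0536,0.018,0,0],
    [-1,0,0,0.038,0],
    [-1,0,0,0.038,0],
    [-1,0,0,0.038,0],
    [1,0,0,0,0],
    [1,0,0,0,0]
  ]
}}

```text
clock: 54.1
tcp_pos: [0.565, -0.2518, 0.2421]
tool_rot: [0.001, 0.697, 0.717, 0.0]
force: [0.1, -0.3, 0.0]
grip_width: 0.0516
grip_force: 0.0
```

>>> {"op": "jog_arm", "data": {
  "moves": [
    [1,0,0,0,0],
    [1,0,0,0,0],
    [1,0,0,-0.002,0],
    [1,0.005,0,0,0],
    [1,0.008,0,0,0],
    [1,0.009,0,0,0],
    [1,0.008,0,0,0],
    [1,0.004,0,0,0],
    [1,0,0,0,0],
    [1,0,0,0,0]
  ]
}}

```text
clock: 55.35
tcp_pos: [0.5636, -0.2169, 0.2433]
tool_rot: [-0.0, 0.697, 0.717, 0.001]
force: [0.6, 1.0, 4.7]
grip_width: 0.017
grip_force: 69.7
```

```bash
python3 - <<'E'
from h import *
to(.568,-.2115,.239,91.8)
s=ctrl.read_camera('scene');p=ctrl.read_camera('top')
for l in('mount_grip','pocket_black','pocket_green'):print(l,lm(s,l,1),lm(p,l,1))
E
```

```text
t 55.35 tcp [ 0.5636 -0.2169  0.2433] psi 91.67 w 0.017 gf 69.7 F [0.6 1.  4.7] q6 -27 tilt 0.08
tool d [0.0053 0.0045 0.0043] roll -0.1
mount_grip [(0.66, [0.5715, 0.248, 0.0123])] [(0.64, [0.5635, -0.2142, 0.0848])]
pocket_black [(0.68, [0.5627, -0.2473, 0.0192])] []
pocket_green [(0.66, [0.5605, -0.1787, 0.016])] [(0.94, [0.5644, -0.1768, 0.0131])]
```

>>> {"op": "jog_arm", "data": {
  "moves": [
    [1,0,0,-0.001,0],
    [1,0,0.002,0,0],
    [1,0,0.002,0,0],
    [1,0,0.002,0,0],
    [1,0,0.001,0,0],
    [1,0.002,-0.001,0,0],
    [1,0.002,0,0,0],
    [1,0.001,0,0,0],
    [1,0.001,0,0,0],
    [1,0,0,0,0]
  ]
}}

```text
clock: 57.0
tcp_pos: [0.5677, -0.2133, 0.2437]
tool_rot: [-0.0, 0.696, 0.718, -0.003]
force: [-4.0, -6.7, 3.6]
grip_width: 0.0166
grip_force: 69.6
```

```bash
python3 - <<'E'
from h import *
to(.568,-.2115,.239,91.8)
s=ctrl.read_camera('scene');p=ctrl.read_camera('top')
for l in('mount_grip','pocket_black','pocket_green'):print(l,lm(s,l,1),lm(p,l,1))
E
```

```text
t 57.0 tcp [ 0.5677 -0.2133  0.2437] psi 91.72 w 0.0166 gf 69.6 F [-4.  -6.7  3.6] q6 -26 tilt 0.32
tool d [0.0018 0.0003 0.0047] roll -0.1
mount_grip [(0.66, [0.565, -0.2115, 0.0827])] [(0.9, [0.5688, -0.2134, 0.0852])]
pocket_black [(0.86, [0.5685, -0.2486, 0.0194])] []
pocket_green [(0.92, [0.5626, -0.1729, 0.0188])] [(0.96, [0.5692, -0.1764, 0.0144])]
```

One more nudge each way, then release and go to the scoop.

>>> {"op": "jog_arm", "data": {
  "moves": [
    [1,0.0015,0.001,0,0],
    [1,0.0015,0.001,0,0],
    [1,0,0,0,0],
    [-1,0,0,0,0],
    [-1,0,0,0,0],
    [-1,0,0,0,0],
    [-1,0,0,-0.035,0],
    [-1,0,0,-0.035,0],
    [-1,0,0,-0.04,0],
    [-1,0.02,-0.01,0,0]
  ]
}}

```text
clock: 58.65
tcp_pos: [0.5627, -0.1895, 0.3587]
tool_rot: [0.005, 0.697, 0.717, 0.002]
force: [0.8, 0.9, -0.4]
grip_width: 0.0855
grip_force: 0.0
```

```bash
python3 - <<'E'
from h import *
to(.465,.0125,.2415,91.8)
s=ctrl.read_camera('scene');p=ctrl.read_camera('top')
for l in('mount_grip','pocket_black','pocket_green'):print(l,lm(s,l,1),lm(p,l,1))
E
```

```text
t 58.65 tcp [ 0.5627 -0.1895  0.3587] psi 91.65 w 0.0855 gf 0.0 F [ 0.8  0.9 -0.4] q6 -24 tilt 0.58
tool d [ 0.2047 -0.0918  0.1172] roll -0.2
mount_grip [(0.82, [0.567, -0.2114, 0.082])] [(0.68, [0.5678, -0.2137, 0.0802])]
pocket_black [(0.73, [0.5674, -0.246, 0.0178])] [(0.76, [0.5682, -0.246, 0.0178])]
pocket_green [(0.96, [0.5654, -0.1762, 0.0191])] [(0.78, [0.5678, -0.1756, 0.0166])]
```

>>> {"op": "jog_arm", "data": {
  "moves": [
    [-1,0.0512,-0.023,0,0],
    [-1,0.0512,-0.023,0,0],
    [-1,0.0512,-0.023,0,0],
    [-1,0.0512,-0.023,0,0],
    [-1,0,0,0.038,0],
    [-1,0,0,0.038,0],
    [-1,0,0,0.038,0],
    [1,0,0,0,0],
    [1,0,0,0,0],
    [1,0,0,0,0]
  ]
}}

```text
clock: 60.3
tcp_pos: [0.4637, 0.0132, 0.2417]
tool_rot: [0.001, 0.697, 0.717, 0.001]
force: [0.5, -0.3, 0.2]
grip_width: 0.0318
grip_force: 0.0
```

>>> {"op": "jog_arm", "data": {
  "moves": [
    [1,0,0,0,0],
    [1,0,0,0,0],
    [1,0,0,-0.02,0],
    [1,0,0,-0.03,0],
    [1,0,0,0,-10],
    [1,0,0,0,-10],
    [1,0,0,0,-10],
    [1,0,0,0,-10],
    [1,0,0,0,-10],
    [1,0,0,0,-10]
  ]
}}

```text
clock: 61.55
tcp_pos: [0.462, 0.0134, 0.2897]
tool_rot: [-0.001, 0.242, 0.97, -0.0]
force: [-0.5, 0.8, -1.7]
grip_width: 0.011
grip_force: 68.4
```

```bash
python3 - <<'E'
from h import *
s=ctrl.read_camera('scene');p=ctrl.read_camera('top')
for l in('scoop_grip','scoop_pocket','bead_green'):print(l,lm(s,l,2),lm(p,l,2),cen(s,l,.016))
G=np.array([.5712,.2452]); f=np.array([np.cos(np.radians(11.3)),np.sin(np.radians(11.3))])
g=G-.072*f; print(g)
P,psi=st(); a=(P,-168.7); to(g[0],g[1],.2483,-168.7,a)
E
```

```text
scoop_grip [(0.76, [0.459, 0.0195, 0.13])] [(0.55, [0.5661, -0.1222, 0.0707])] [(0.68, 313, [0.4181, -0.022, 0.016]), (0.63, 1050, [0.7728, 0.2812, 0.016])]
scoop_pocket [(0.68, [0.4849, 0.0016, 0.0593]), (0.62, [0.7304, 0.0711, 0.0029])] [(0.46, [0.7222, -0.004, 0.0012])] [(0.51, 230, [0.4175, -0.0201, 0.016]), (0.45, 1649, [0.5733, -0.1203, 0.016])]
bead_green [(0.67, [0.5687, 0.2471, 0.0146]), (0.29, [0.7734, 0.2813, 0.0002])] [(0.56, [0.5645, 0.2434, 0.0166])] [(0.75, 1726, [0.5735, -0.121, 0.016]), (0.48, 111, [0.572, 0.2447, 0.016])]
[0.50059574 0.23109188]
t 62.1 tcp [0.4624 0.0134 0.2899] psi 151.65 w 0.011 gf 68.4 F [-0.4 -0.4 -0.9] q6 -65 tilt 0.01
tool d [-0.0801  0.206   0.0416] roll -0.0
```

>>> {"op": "jog_arm", "data": {
  "moves": [
    [1,0,0,0,-9.9],
    [1,0,0,0,-9.9],
    [1,0,0,0,-9.9],
    [1,0,0,0,-9.9],
    [1,-0.016,0.0412,0,0],
    [1,-0.016,0.0412,0,0],
    [1,-0.016,0.0412,0,0],
    [1,-0.016,0.0412,0,0],
    [1,-0.016,0.0412,0,0],
    [1,0,0,0.025,0]
  ]
}}

```text
clock: 63.35
tcp_pos: [0.5028, 0.2346, 0.2673]
tool_rot: [0.004, -0.1, 0.995, 0.001]
force: [0.3, -0.8, -1.2]
grip_width: 0.0108
grip_force: 68.9
```

```bash
python3 - <<'E'
from h import *
s=ctrl.read_camera('scene');p=ctrl.read_camera('top')
for l in('scoop_grip','scoop_pocket','bead_green'):print(l,lm(s,l,2),lm(p,l,1),cen(s,l,.016))
to(.5006,.2311,.2435,-168.7)
im=s['color'][180:300,270:390]
for P in([.5712,.245,.016],): print(proj(s,P)-[270,180])
save('g1.png',{'color':cv2.resize(im,(600,600),interpolation=cv2.INTER_CUBIC)})
E
```

```text
scoop_grip [(0.79, [0.4978, 0.2364, 0.1097]), (0.68, [0.532, 0.2385, 0.0374])] [(0.64, [0.4916, 0.2285, 0.1083])] [(0.61, 379, [0.4741, 0.2179, 0.016]), (0.29, 1660, [0.5718, -0.1198, 0.016])]
scoop_pocket [(0.76, [0.5297, 0.2422, 0.0382])] [(0.64, [0.5235, 0.2368, 0.031])] [(0.86, 360, [0.4725, 0.2181, 0.016]), (0.49, 261, [0.7633, -0.0957, 0.016])]
bead_green [(0.66, [0.4225, -0.0794, 0.0006]), (0.51, [0.7166, -0.0119, -0.0008])] [] [(0.4, 128, [0.5717, 0.2442, 0.016])]
t 63.9 tcp [0.501  0.2308 0.2657] psi -168.76 w 0.0107 gf 68.9 F [ 1.1 -0.8 -1.6] q6 -81 tilt 0.07
tool d [0.0003 0.0004 0.0222] roll -0.1
[71.04032693 82.11826368]
```

View pics/g1.png

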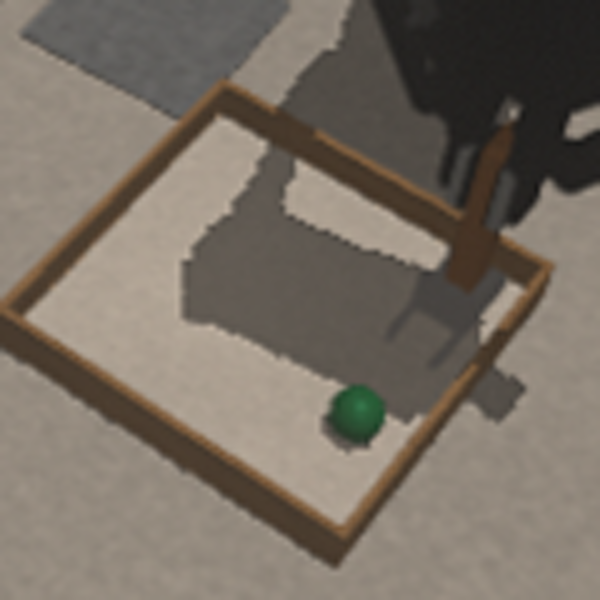

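>>> {"op": "jog_arm", "data": {
  "moves": [
    [1,0,0,0.015,0],
    [1,0,0,0.0065,0],
    [1,-0.007,0,0,0],
    [1,-0.007,0,0,0],
    [1,-0.006,0,0,0],
    [1,-0.006,0,0,0],
    [1,-0.005,0,0,0],
    [1,-0.004,0,0,0],
    [1,-0.002,0,0,0],
    [1,0,0,0,0]
  ]
}}

```text
clock: 65.15
tcp_pos: [0.537, 0.2383, 0.2434]
tool_rot: [0.0, -0.098, 0.995, 0.0]
force: [-0.0, -0.7, -1.6]
grip_width: 0.0113
grip_force: 68.8
```

```bash
python3 - <<'E'
from h import *
s=ctrl.read_camera('scene')
for l in('scoop_grip','scoop_pocket','bead_green'):print(l,lm(s,l,2),cen(s,l,.016))
st()
E
```

```text
scoop_grip [(0.74, [0.5296, 0.239, 0.0824]), (0.67, [0.5553, 0.1813, 0.0003])] [(0.73, 317, [0.525, 0.2306, 0.016]), (0.39, 420, [0.4051, 0.3308, 0.016])]
scoop_pocket [(0.71, [0.5664, 0.2454, 0.0128]), (0.25, [0.7211, -0.0099, -0.0001])] [(0.77, 368, [0.5281, 0.2332, 0.016]), (0.46, 955, [0.5671, -0.2266, 0.016])]
bead_green [(0.56, [0.5752, 0.2502, 0.0139])] [(0.53, 128, [0.5746, 0.2462, 0.016])]
t 65.5 tcp [0.5368 0.2383 0.2435] psi -168.72 w 0.011 gf 68.8 F [-0.2 -0.6 -0.8] q6 -82 tilt 0.0
```

>>> {"op": "jog_arm", "data": {
  "moves": [
    [1,0,0,0.001,0],
    [1,0,0,0.001,0],
    [1,0,0,0,0],
    [1,-0.002,0,0,0],
    [1,-0.002,0,0,0],
    [1,-0.001,0,0,0],
    [1,0,0,0,0],
    [1,0,0,-0.002,0],
    [1,0,0,-0.004,0],
    [1,0,0,-0.006,0]
  ]
}}

```text
clock: 66.75
tcp_pos: [0.5418, 0.2392, 0.2532]
tool_rot: [-0.0, -0.098, 0.995, -0.0]
force: [-0.7, 0.2, -1.9]
grip_width: 0.0114
grip_force: 68.8
```

```bash
python3 - <<'E'
from h import *
s=ctrl.read_camera('scene')
for l in('scoop_grip','scoop_pocket','bead_green'):print(l,lm(s,l,2),cen(s,l,.016))
st()
# green pixels in tray area
h=cv2.cvtColor(s['color'],cv2.COLOR_RGB2HSV); m=cv2.inRange(h,(50,100,20),(85,255,255)); u0,v0=proj(s,[.57,.245,.016])
ys,xs=np.nonzero(m[int(v0)-30:int(v0)+30,int(u0)-40:int(u0)+40]); print(len(xs),xs.mean()+int(u0)-40,ys.mean()+int(v0)-30,'proj lifted',proj(s,[.5682,.2445,.0225]),'floor',proj(s,[.5746,.2462,.016]))
E
```

```text
scoop_grip [(0.84, [0.5362, 0.2408, 0.0958])] [(0.62, 317, [0.5226, 0.2279, 0.016]), (0.5, 376, [0.4034, 0.3311, 0.016])]
scoop_pocket [(0.78, [0.5643, 0.2412, 0.0253]), (0.64, [0.4214, -0.0816, -0.0002])] [(0.53, 367, [0.5243, 0.2299, 0.016]), (0.32, 896, [0.5675, -0.2271, 0.016])]
bead_green [(0.52, [0.5716, 0.247, 0.0251]), (0.25, [0.5648, -0.1778, 0.0175])] [(0.69, 91, [0.5684, 0.2426, 0.016]), (0.53, 996, [0.5662, -0.2271, 0.016])]
t 67.1 tcp [0.5418 0.2392 0.2532] psi -168.72 w 0.0109 gf 68.8 F [-0.1 -0.5 -2.1] q6 -82 tilt 0.02
0 nan nan proj lifted [342.33303363 259.471011  ] floor [340.34029307 263.34357951]<stdin>:7: RuntimeWarning: Mean of empty slice.
  ret = ret.dtype.type(ret / rcount)
```

>>> {"op": "jog_arm", "data": {
  "moves": [
    [1,0,0,-0.012,0],
    [1,0,0,-0.022,0],
    [1,0,0,-0.022,0],
    [1,0,0,-0.01,0],
    [1,0,0,0,5],
    [1,0,0,0,9.5],
    [1,0,0,0,9.5],
    [1,0,0,0,9.5],
    [1,0,0,0,9.5],
    [1,0,0,0,9.5]
  ]
}}

```text
clock: 68.35
tcp_pos: [0.5416, 0.2392, 0.3193]
tool_rot: [-0.0, 0.355, 0.935, -0.0]
force: [0.7, -0.2, -1.3]
grip_width: 0.0112
grip_force: 68.8
```

```bash
python3 - <<'E'
from h import *
s=ctrl.read_camera('scene');p=ctrl.read_camera('top')
for l in('scoop_grip','scoop_pocket','bead_green','mount_grip','pocket_green','bead_black'):print(l,lm(s,l,2),lm(p,l,1))
P,psi=st(); to(.5616,.003,.3195,None,(P,91.7))
E
```

```text
scoop_grip [(0.93, [0.536, 0.2449, 0.1611])] []
scoop_pocket [(0.71, [0.5597, 0.2244, 0.0878])] [(0.39, [0.5601, 0.2266, 0.0882])]
bead_green [(0.68, [0.5634, 0.2228, 0.0907])] [(0.63, [0.5563, 0.2235, 0.0907])]
mount_grip [(0.67, [0.5661, -0.2115, 0.0817]), (0.66, [0.5639, -0.1773, 0.0163])] [(0.91, [0.5675, -0.2105, 0.0799])]
pocket_green [(0.81, [0.5631, -0.1773, 0.0153]), (0.48, [0.7298, 0.0704, 0.0043])] [(0.9, [0.5723, -0.176, 0.0156])]
bead_black [] [(0.47, [0.5673, -0.2481, 0.0154])]
t 69.05 tcp [0.5418 0.2393 0.3194] psi 138.79 w 0.0113 gf 68.8 F [-0.9  0.5 -2.1] q6 -29 tilt 0.0
tool d [-2.367e-01  1.270e-02 -1.000e-04] roll 0
```

>>> {"op": "jog_arm", "data": {
  "moves": [
    [1,0,0,0,9.4],
    [1,0,0,0,9.4],
    [1,0,0,0,9.4],
    [1,0,0,0,9.4],
    [1,0,0,0,9.4],
    [1,-0.008,0.001,0,0],
    [1,-0.016,0.001,0,0],
    [1,-0.018,0.001,0,0],
    [1,-0.018,0.001,0,0],
    [1,-0.018,0.001,0,0]
  ]
}}

```text
clock: 70.3
tcp_pos: [0.5493, 0.1598, 0.3194]
tool_rot: [0.0, 0.696, 0.718, -0.0]
force: [0.1, -0.6, -1.2]
grip_width: 0.0109
grip_force: 68.8
```

>>> {"op": "jog_arm", "data": {
  "moves": [
    [1,-0.018,0.001,0,0],
    [1,-0.018,0.001,0,0],
    [1,-0.018,0.001,0,0],
    [1,-0.018,0.001,0,0],
    [1,-0.018,0.001,0,0],
    [1,-0.018,0.001,0,0],
    [1,-0.018,0.001,0,0],
    [1,-0.018,0.001,0,0],
    [1,-0.012,0,0,0],
    [1,-0.005,0,0,0]
  ]
}}

```text
clock: 71.55
tcp_pos: [0.5623, -0.0001, 0.3194]
tool_rot: [-0.0, 0.696, 0.718, 0.0]
force: [0.1, 0.8, -1.7]
grip_width: 0.0114
grip_force: 68.8
```

```bash
python3 - <<'E'
from h import *
s=ctrl.read_camera('scene');p=ctrl.read_camera('top')
for l in('scoop_pocket','bead_green','mount_grip','pocket_green'):print(l,lm(s,l,2),lm(p,l,1))
to(.5616,.001,.3195,91.7)
E
```

```text
scoop_pocket [] [(0.74, [0.4002, 0.33, 0.002])]
bead_green [(0.48, [0.5647, -0.0231, 0.089])] [(0.55, [0.7683, 0.1647, 0.0021])]
mount_grip [(0.67, [0.5659, -0.2109, 0.0805]), (0.47, [0.556, 0.1831, 0.0019])] [(0.94, [0.5655, -0.2129, 0.0819])]
pocket_green [(0.65, [0.5648, -0.1779, 0.015])] [(0.71, [0.5349, -0.2142, 0.0156])]
t 72.05 tcp [0.5622 0.0012 0.3194] psi 91.82 w 0.011 gf 68.8 F [-0.5 -0.1 -1.3] q6 -6 tilt 0.0
tool d [-0.0001 -0.0006 -0.0001] roll 0.1
```

>>> {"op": "jog_arm", "data": {
  "moves": [
    [1,-0.015,0,0,0],
    [1,-0.031,0,0,0],
    [1,-0.031,0,0,0],
    [1,0.031,0,0,0],
    [1,0.031,0,0,0],
    [1,0.015,0,0,0],
    [1,0,0,0,0],
    [1,0,0,0,0],
    [1,0,0,0,0],
    [1,0,0,0,0]
  ]
}}

```text
clock: 73.3
tcp_pos: [0.5623, 0.0002, 0.3194]
tool_rot: [0.0, 0.696, 0.718, -0.0]
force: [-0.2, 0.1, -1.0]
grip_width: 0.0113
grip_force: 68.8
```

```bash
python3 - <<'E'
from h import *
s=ctrl.read_camera('scene');p=ctrl.read_camera('top')
for l in('bead_green','bead_black','mount_grip','pocket_green','pocket_black'):print(l,lm(s,l,2),lm(p,l,2))
st()
im=np.zeros((600,800,3),np.uint8)
im[:,:400]=cv2.resize(s['color'][70:220,200:300],(400,600),interpolation=cv2.INTER_CUBIC)
im[:,400:]=cv2.resize(p['color'][170:245,310:360],(400,600),interpolation=cv2.INTER_CUBIC)
save('g2.png',{'color':im})
E
```

```text
bead_green [] [(0.38, [0.5589, -0.1807, 0.0143])]
bead_black [(0.75, [0.7209, -0.0104, 0.0003]), (0.47, [0.733, 0.0724, 0.0037])] [(0.6, [0.5675, -0.2465, 0.0173])]
mount_grip [(0.71, [0.5641, -0.216, 0.0806])] [(0.77, [0.5674, -0.2114, 0.0837])]
pocket_green [(0.95, [0.5655, -0.1757, 0.0162]), (0.71, [0.7609, -0.0981, -0.0021])] [(0.85, [0.5654, -0.1778, 0.0141])]
pocket_black [(0.93, [0.5664, -0.2469, 0.017])] [(0.72, [0.5682, -0.2444, 0.0189])]
t 73.9 tcp [0.5623 0.0008 0.3195] psi 91.78 w 0.0113 gf 68.8 F [ 0.2 -0.4 -1.9] q6 -6 tilt 0.0
```

View pics/g2.png

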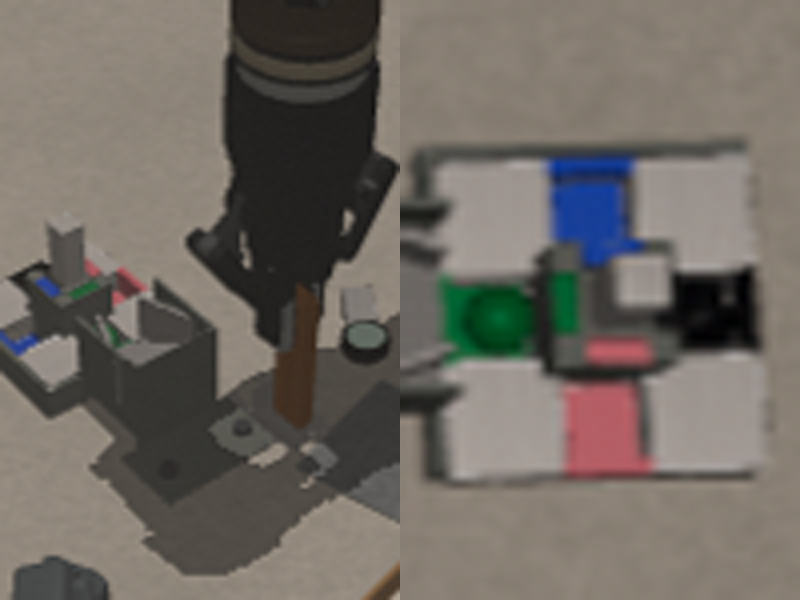

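>>> {"op": "jog_arm", "data": {
  "moves": [
    [1,0.0041,-0.0323,0,0],
    [1,0.0041,-0.0323,0,0],
    [1,0.0041,-0.0323,0,0],
    [1,0,0,0.025,0],
    [1,0,0,0.025,0],
    [1,0,0,0.02,0],
    [1,0,0,0.004,0],
    [1,0,0,0.002,0],
    [1,0,0,0.001,0],
    [1,0,0,0,0]
  ]
}}

```text
clock: 75.15
tcp_pos: [0.4654, 0.01, 0.2431]
tool_rot: [0.001, 0.696, 0.718, 0.0]
force: [-0.2, 0.1, -0.6]
grip_width: 0.0115
grip_force: 68.8
```

>>> {"op": "jog_arm", "data": {
  "moves": [
    [1,0,0,0.001,0],
    [1,0,0,0.001,0],
    [1,0,0,0,0],
    [-1,0,0,0,0],
    [-1,0,0,0,0],
    [-1,0,0,0,0],
    [-1,0,0,0,0],
    [-1,0,0,-0.025,0],
    [-1,0,0,-0.045,0],
    [-1,0,0,-0.04,0]
  ]
}}

```text
clock: 76.4
tcp_pos: [0.4649, 0.0101, 0.3516]
tool_rot: [-0.0, 0.696, 0.718, -0.0]
force: [0.5, 1.1, 0.4]
grip_width: 0.0853
grip_force: 0.0
```

>>> {"op": "jog_arm", "data": {
  "moves": [
    [-1,-0.04,0,0,0],
    [-1,-0.04,0,0,0],
    [-1,-0.04,-0.02,0,0],
    [-1,-0.04,-0.02,0,0],
    [-1,0,0,0,0],
    [-1,0,0,0,0],
    [-1,0,0,0,0],
    [-1,0,0,0,0],
    [-1,0,0,0,0],
    [-1,0,0,0,0]
  ]
}}

```text
clock: 77.65
tcp_pos: [0.4301, -0.1508, 0.3504]
tool_rot: [-0.0, 0.696, 0.718, 0.0]
force: [0.1, 1.0, 0.5]
grip_width: 0.0853
grip_force: 0.0
```

```bash
python3 - <<'E'
from h import *
s=ctrl.read_camera('scene');p=ctrl.read_camera('top')
for l in('bead_green','bead_black','mount_grip','pocket_green','pocket_black','scoop_grip','scoop_pocket','mat'):print(l,lm(s,l,2),lm(p,l,2))
st()
im=np.zeros((600,800,3),np.uint8)
im[:,:400]=cv2.resize(s['color'][70:220,230:330],(400,600),interpolation=cv2.INTER_CUBIC)
im[:,400:]=cv2.resize(p['color'][170:290,220:360],(400,600),interpolation=cv2.INTER_CUBIC)
save('e.png',{'color':im})
E
```

```text
bead_green [] [(0.52, [0.4675, 0.0133, 0.0856]), (0.4, [0.5601, -0.1796, 0.0138])]
bead_black [(0.74, [0.423, -0.0786, 0.0012])] []
mount_grip [(0.61, [0.5658, -0.2129, 0.0818])] [(0.62, [0.5689, -0.2143, 0.0801])]
pocket_green [(0.95, [0.566, -0.1765, 0.0195])] [(0.94, [0.5676, -0.1744, 0.0148]), (0.5, [0.4689, 0.0151, 0.0857])]
pocket_black [(0.67, [0.5698, -0.2452, 0.0149]), (0.2, [0.4677, -0.0138, 0.0129])] [(0.56, [0.5665, -0.2469, 0.0182]), (0.19, [0.5591, -0.1809, 0.0132])]
scoop_grip [(0.87, [0.4637, 0.0159, 0.0811]), (0.57, [0.4665, 0.014, -0.0001])] [(0.74, [0.4673, 0.0158, 0.0832]), (0.61, [0.5673, -0.2455, 0.0194])]
scoop_pocket [(0.56, [0.4693, -0.0162, 0.0102])] [(0.72, [0.4665, -0.014, 0.0062])]
mat [(0.92, [0.4663, 0.0139, 0.0045])] [(0.86, [0.4673, 0.0149, 0.0015]), (0.24, [0.5672, -0.1777, 0.0155])]
t 78.55 tcp [ 0.43   -0.1511  0.3504] psi 91.78 w 0.0851 gf 0.0 F [ 0.2  0.2 -0. ] q6 -27 tilt 0.0
```

View pics/e.png

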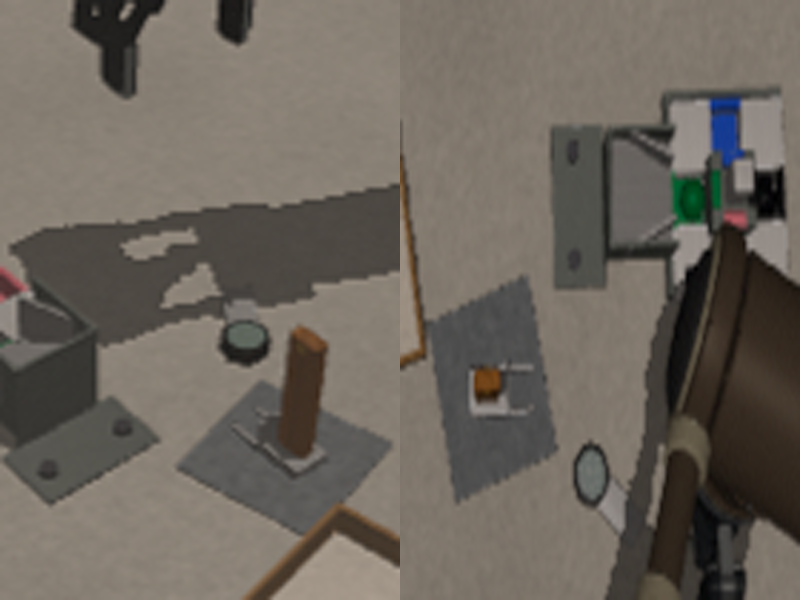

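The picture shows the scoop upright in the middle of the mat, the green and black spheres in their own pockets, and the mount flush in the bracket. I'm handing in.

```bash
python3 -c "
from rig import ctrl
print(ctrl.close_job())"
```

```text
the job is handed in; nothing more can be done
None
```

I loaded the black and green spheres (the only two in the tray) into their own pockets, left the mount flush in the bracket and the scoop upright on its mat, and handed the job in; no verdict came back. The arm could not tilt, so I tossed each sphere off the scoop into the chute with a quick forward-and-back jerk instead of tipping it.

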